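# Rake the pushrods into the grooves of their tray

### The job

Take the rake from its stand and comb it through the tray until every one of the four loose pushrods lies in a groove of its own, down in it along its length. Move the rods with the rake only, never with the gripper, and leave the other things on the bench alone. Then set the rake back on its stand, teeth down, and let go.

Things in the scene. Friction and masses are not known exactly. Their poses are not given: they have to be found in the camera images.
- tray: Fixed aluminium tray, 162 (its x) x 252 (y) mm, grey rim 32 mm high, 6 mm thick. Origin: centre of its underside, on the bench. Its floor is 12 V grooves (90 degrees) along x, 20 mm pitch across y (bottoms at y = -110, -90 .. 110 mm); the crests between are 20 mm, groove bottoms 10 mm above the underside.
- tray_mid (a point): Centre of the tray at crest level, 20 mm above its underside; axes as the tray. One groove holds one rod; a rod lying home has its centre 15.7 mm and its top 19.7 mm above the underside, just below the crests. Tooth tips drawn slowly across the grooves (along y) 1.5 to 3 mm above the crests push the rods that lie on the crests and pass over those lying home.
- rake: Loose hand rake, 0.2 to 0.33 kg, on the stand. Origin: mid-row at the level of the tooth tips; z up through the handle. Steel plate 176 (x) x 30 (y) x 8 mm, underside at z = 26 mm; below it a row along x of 13 teeth, 26 mm long, 5 (x) x 6 (y) mm, 10.5 mm pitch (row 131 mm wide); on top an upright wooden handle 34 (x) x 18 (y) mm, z = 34 to 94 mm.
- rake_grip (a point): Centre of the handle of the rake, half-way up: 64 mm above the tooth tips. Axes as the rake. The handle is gripped from above across its 18 mm, along y.
- stand: Fixed rake stand: base plate 200 (its x) x 64 (y) x 5 mm, with a wooden block 26 (x) x 64 (y) mm at each end, tops 40 mm high, 148 mm clear between. Origin: centre of its underside, on the bench. The ends of the rake plate lie on the blocks, rake x along stand x, teeth hanging between the blocks, tips 14 mm above the bench.
- rod1_mid (a point): Centre of a loose dark steel pushrod, 8 mm diameter, 120 mm long, round ended, about 45 g. Its x runs along the rod; it may roll. It starts lying askew (20 to 30 degrees) across the crests of the tray.
- rod2_mid (a point): Centre of a loose dark steel pushrod, 8 mm diameter, 120 mm long, round ended, about 45 g. Its x runs along the rod; it may roll. It starts lying askew (20 to 30 degrees) across the crests of the tray.
- rod3_mid (a point): Centre of a loose dark steel pushrod, 8 mm diameter, 120 mm long, round ended, about 45 g. Its x runs along the rod; it may roll. It starts lying askew (20 to 30 degrees) across the crests of the tray.
- rod4_mid (a point): Centre of a loose dark steel pushrod, 8 mm diameter, 120 mm long, round ended, about 45 g. Its x runs along the rod; it may roll. It starts lying askew (20 to 30 degrees) across the crests of the tray.
- piston_a: bystander: aluminium engine piston, 62 mm diameter, 48 mm high, standing. Leave it alone.
- piston_b: bystander: a second piston, same size. Leave it alone.
- wrench: bystander: open-ended steel wrench lying flat. Leave it alone.
- screwdriver: bystander: screwdriver lying flat. Leave it alone.
- oil_bottle: bystander: grey plastic bottle, 56 mm diameter, 130 mm high. Leave it alone.
- bearing: bystander: steel disc-shaped bearing, 52 mm diameter, 16 mm high. Leave it alone.
- grease_tin: bystander: round steel tin, 72 mm diameter, 50 mm high. Leave it alone.
Things that resemble listed ones, but are neither listed nor needed, are in the scene too. Leave any blue look-alike of the rake alone.

How it is judged:
On the way, in this order (a step that is already met when the one before it is completed fails the run):
1. the rake is lifted off its stand (z of rake in the frame of stand above 0.05 m), for 0.2 s.
2. all four rods lie home in grooves of the tray (z of rod1_mid in the frame of tray between 0.0125 and 0.0185 m and angle between the x axis of each of rod1_mid, rod2_mid, rod3_mid, rod4_mid and the x axis of tray, either way round below 0.06 rad and x of rod1_mid in the frame of tray between -0.08 and 0.08 m and y of rod1_mid in the frame of tray between -0.12 and 0.12 m and z of rod2_mid in the frame of tray between 0.0125 and 0.0185 m and x of rod2_mid in the frame of tray between -0.08 and 0.08 m and y of rod2_mid in the frame of tray between -0.12 and 0.12 m and z of rod3_mid in the frame of tray between 0.0125 and 0.0185 m and x of rod3_mid in the frame of tray between -0.08 and 0.08 m and y of rod3_mid in the frame of tray between -0.12 and 0.12 m and z of rod4_mid in the frame of tray between 0.0125 and 0.0185 m and x of rod4_mid in the frame of tray between -0.08 and 0.08 m and y of rod4_mid in the frame of tray between -0.12 and 0.12 m), for 0.2 s.
At the end, for the whole second after the job is handed in: All four rods lie still in grooves of the tray (centre 12.5 to 18.5 mm above its underside, within 0.06 rad of the grooves); the rake stands still on its stand, teeth down, tips 10 to 18 mm above the bench, tilt under 0.1 rad, within 15 mm along and 20 mm across of the middle (all of step 2 and z of rake in the frame of stand between 0.01 and 0.018 m and angle between rake's own z axis and vertical below 0.1 rad and x of rake in the frame of stand between -0.015 and 0.015 m and y of rake in the frame of stand between -0.02 and 0.02 m and linear speed of each of rod1, rod2, rod3, rod4, rake below 0.02 m/s); the robot touches nothing.
It fails at once if the gripper or arm touches a rod (contact force between any of rod1, rod2, rod3, rod4 and the fingers above 0.3 N or contact force between any of rod1, rod2, rod3, rod4 and the arm above 0.3 N).
It fails at once if a bystander is moved by more than 30 mm (distance of any of piston_a, piston_b, wrench, screwdriver, oil_bottle, bearing, grease_tin from where it was at the start of the episode above 0.03 m).
It also fails if it takes over 58 s, if anything falls off the work surface, if the arm or the gripper's body presses on something with over 40 N, if the wrist force passes 120 N, or if a joint passes its speed limit or range.

### The arm

A 6-joint arm with a two-finger parallel gripper is mounted at the origin on the work surface. World frame = base frame: x ahead of the robot, y to its left, z up, the work surface at z = 0. Lengths are in m, angles in rad, forces in N, time in s.
With the tool pointing down it reaches from about 0.35 to 0.85 m from the base axis. Payload 8.1 kg.
Tool frame: the origin (TCP) lies at the centre of the arm's flange, where the gripper is bolted on; the fingertips stand 186 mm ahead of it and the grasp point (between the pads) lies 167 mm ahead of it (robot.nose_length is the distance from the TCP to the fingertips, in m); z points along the fingers, x is the direction in which the jaws open and shut, and the axes are right-handed (so a half turn about z gives the same grasp; the last joint's range is limited). The gripper opens to 93 mm and grips with 3 to 60 N. Pads are 15 mm wide; open, the fingers measure 128 mm over their backs; the gripper's body (75 mm by 188 mm) begins 65 mm behind the grasp point.
Start: joints at [1.109, 0.13, 1.488, -0, 1.523, -0.085], TCP at [0.221, 0.558, 0.405] pointing down, gripper open.
Joint ranges: [-2.96, 2.96], [-0.89, 2.26], [0.02, 2.5], [-1.34, 4.48], [0, 2.73], [-2.66, 2.66]. Speed limits (rad/s): [2.39, 2.39, 2.79, 3.14, 3.14, 3.14].

### API

Orientations are given as a rotation vector (axis times angle).
In Python, from plant import robot gives the robot as it stands.
- The arm moves only by the tool arm_command, never from a script. Its argument "motion" is a list of rows, each an object with "slide": the shift along the tool's x, y, z each as a share of 0.4 m, from -1 to 1, a list of three; "turn": the turn, a rotation vector about the tool's x, y, z each as a share of 0.5 rad, from -1 to 1, a list of three. A call has exactly 5 rows; each row shifts and turns the commanded pose from where the row before left it, along the tool's axes as they then stand; what a row does not reach is not made up. A row lasts 1/12 s, in which the tool goes at most 41.7 mm and 7.16 degrees, less where a joint would pass 70% of its speed; a pose out of reach is approached as far as the arm can. A call with a number of a shift or a turn outside -1 to 1 is refused whole. A call with a gripper value outside its range is refused whole. "gripper" is the opening in per cent of the stroke, from 0 (shut) to 100 (fully open), set as the call begins (left out, the last holds). The fingers move at their own pace and stop on an object; "grip_force" is the grip in N (left out, the last holds). Time passes only in rows, so rows that do not move let the fingers close, or fill a call up. It gives the time, the measured TCP pose, the force and the opening at its end, in the units of the state.
- robot.read_state(): the state, without advancing time (a new reading comes with each control period).
- robot.read_camera(name): name is "side" or "top"; returns a dict with "pixels" (480x640x3 uint8, blue, green, red), "intrinsics" (3x3 intrinsics, pixels), "T" (4x4, takes a point from camera to world coordinates). Camera axes: x right, y down, z forward; pixel columns grow to the right and rows downward; lengths in m; the calibration is good to about 2 mm. A picture is of the moment at which its call begins. There is no depth.
- robot.close_job(): hands the job in, once; it reports no verdict.
The state is a dict: "t": time; "q": joint angles; "dq": joint speeds; "joint_torque": joint torques, N m; "tool_pos": TCP position; "orientation": TCP orientation; "force": force on the tool from outside, world axes, zero at the start; "wrist_torque": the same for the moment, N m; "opening": finger opening in m.
Only numpy, scipy, OpenCV 4.12 (cv2) and the standard library are available. Lean on these libraries where they do the work, as an engineer would, in place of code of your own. Each camera call takes 0.05 s, during which the arm holds its last target.

## Working session

There is one attempt and no reset: what is moved stays moved. The work goes in short steps, Python scripts to look and compute and a tool call to move; the robot and the scene stay as the last step left them, time stands still between calls to the robot, and variables do not carry over. Pictures are saved under pics/ and viewed, and the job is handed in when it is done.

Besides the shell and the picture viewer there is one more tool, called after ">>>" by a JSON object that holds its "name" and its "arguments", one argument or row to a line. arm_command: Moves the arm, as the interface text tells. Shift numbers are shares of 0.4 m and turn numbers shares of 0.5 rad, none past 1 either way. Its arguments: {"type":"object","properties":{"motion":{"type":"array","items":{"type":"object","properties":{"slide":{"type":"array","items":{"type":"number"}},"turn":{"type":"array","items":{"type":"number"}}}}},"gripper":{"type":"number"},"grip_force":{"type":"number"}},"required":["motion"]}

```bash
ls; mkdir -p pics; cat > h.py <<'E'
import numpy as np, cv2
from plant import robot
def snap(n,name):
    c=robot.read_camera(n); cv2.imwrite(f'pics/{name}.png',c['pixels']); np.savez(f'pics/{name}.npz',K=c['intrinsics'],T=c['T']); return c
def load(name):
    z=np.load(f'pics/{name}.npz'); return dict(pixels=cv2.imread(f'pics/{name}.png'),intrinsics=z['K'],T=z['T'])
def ray(c,u,v):
    d=np.linalg.inv(c['intrinsics'])@np.array([u,v,1.]); T=c['T']; return T[:3,3],T[:3,:3]@d
def onplane(c,u,v,z):
    o,d=ray(c,u,v); return o+d*(z-o[2])/d[2]
def proj(c,p):
    T=c['T']; q=c['intrinsics']@(T[:3,:3].T@(np.asarray(p)-T[:3,3])); return q[:2]/q[2]
def tri(c1,p1,c2,p2):
    o1,d1=ray(c1,*p1);o2,d2=ray(c2,*p2)
    A=np.stack([d1,-d2],1); s=np.linalg.lstsq(A,o2-o1,rcond=None)[0]
    a=o1+d1*s[0];b=o2+d2*s[1]; return (a+b)/2,np.linalg.norm(a-b)
E
python3 - <<'E'
from h import *
for n in('top','side'):
    c=snap(n,n+'0'); print(n,c['T'].round(3).tolist(),c['intrinsics'].tolist())
s=robot.read_state(); print(s)
E
```

```text
pics
top [[-0.001, -0.984, 0.181, 0.3], [-1.0, 0.001, 0.001, -0.15], [-0.001, -0.181, -0.984, 1.293], [0.0, 0.0, 0.0, 1.0]] [[528.6177605485773, 0.0, 330.2405609915887], [0.0, 528.6177605485773, 237.31843904140047], [0.0, 0.0, 1.0]]
side [[0.729, -0.478, 0.489, -0.057], [-0.684, -0.516, 0.516, -0.761], [0.006, -0.711, -0.703, 0.919], [0.0, 0.0, 0.0, 1.0]] [[482.78044302417925, 0.0, 323.09846447010176], [0.0, 482.78044302417925, 241.29793359365405], [0.0, 0.0, 1.0]]
{'t': 0.1, 'q': array([ 1.10861633e+00,  1.31064473e-01,  1.48916899e+00, -1.32869746e-05,
        1.52299180e+00, -8.53925047e-02]), 'dq': array([ 1.51509688e-04, -1.57509181e-03,  9.00145429e-04,  9.47191916e-05,
        7.04966887e-04,  2.23126755e-04]), 'joint_torque': array([ 1.74012392e-03, -5.61342359e+01, -4.93095124e+01,  7.71402405e-02,
        2.90344778e-02, -7.16594536e-05]), 'tool_pos': array([0.22064633, 0.55773469, 0.4038055 ]), 'orientation': array([ 2.59749862e+00,  1.76564611e+00, -2.22534284e-03]), 'force': array([-0.28569033, -0.95830603, -0.42146308]), 'wrist_torque': array([ 0.07320411,  0.03317141, -0.01491063]), 'opening': 0.0932034591920288}
```

View pics/top0.png

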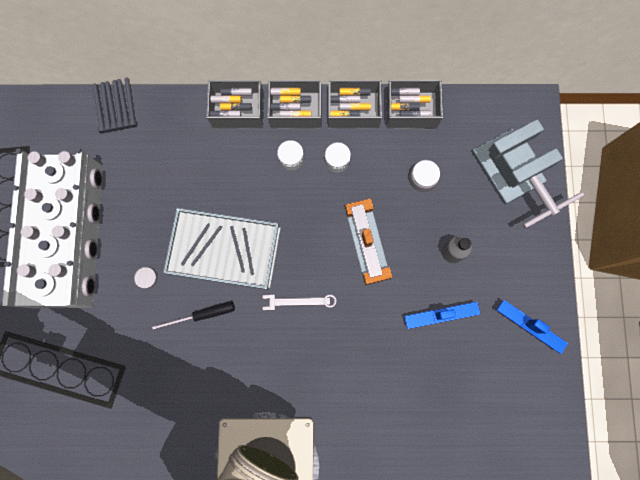

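View pics/side0.png

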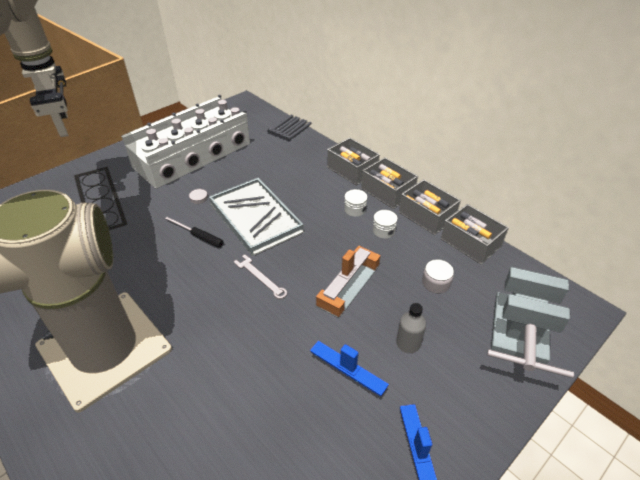

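```bash
python3 - <<'E'
from h import *
a=load('top0')['pixels'];b=load('side0')['pixels']
A=cv2.resize(a[195:300,155:290],None,fx=5.5,fy=5.5,interpolation=cv2.INTER_CUBIC);cv2.imwrite('pics/z1.png',A)
B=cv2.resize(a[190:295,330:410],None,fx=5.5,fy=5.5,interpolation=cv2.INTER_CUBIC);cv2.imwrite('pics/z2.png',B)
C=cv2.resize(b[170:320,200:390],None,fx=4,fy=4,interpolation=cv2.INTER_CUBIC);cv2.imwrite('pics/z3.png',C)
E
```

```text
(no output)
```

View pics/z1.png

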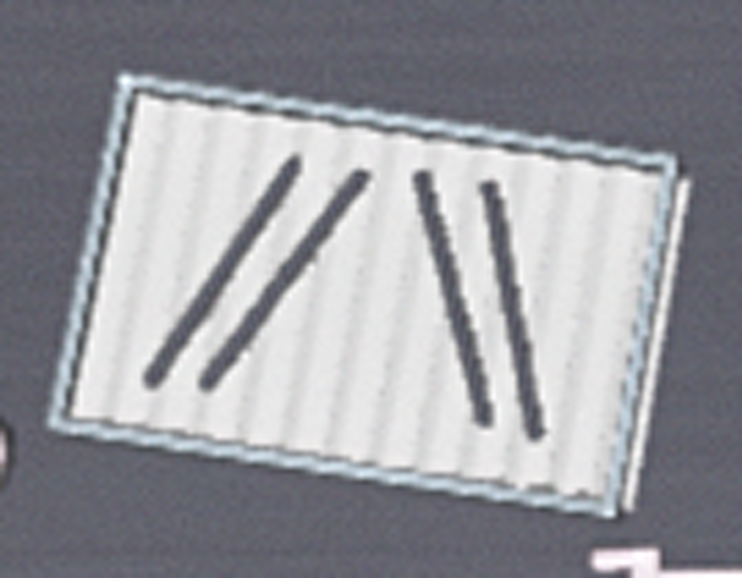

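View pics/z2.png

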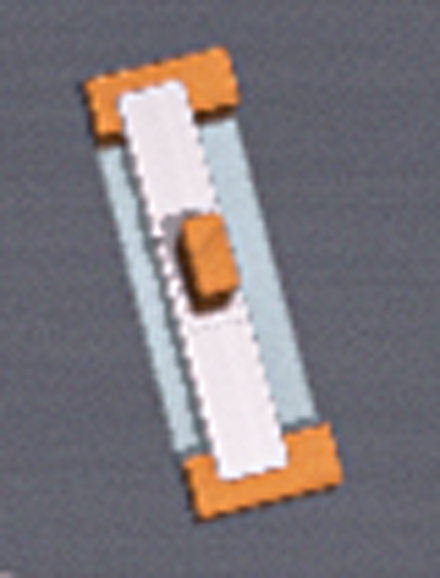

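View pics/z3.png

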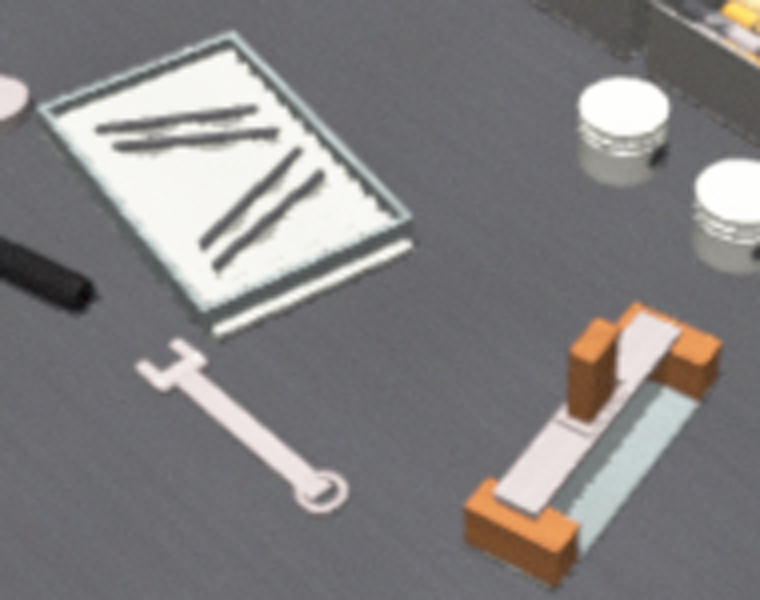

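```bash
python3 - <<'E'
from h import *
t=load('top0');s=load('side0')
def T(o,z,p): return [(o[0]+(x+.5)/z-.5,o[1]+(y+.5)/z-.5) for x,y in p]
tr=T((155,195),5.5,[(120,75),(677,155),(615,515),(50,428)])
sr=T((200,170),4,[(233,33),(411,220),(208,310),(40,108)])
P=[]
for a,b in zip(tr,sr):
    p,e=tri(t,a,s,b); P.append(p); print('tray',p.round(4),round(e,4))
pl=[onplane(t,*a,.032) for a in tr]
for p in pl: print('rim pl',p.round(4))
C=np.mean(pl,0); print('C',C, np.mean(P,0))
for i,j in((0,1),(3,2),(0,3),(1,2)):
    d=pl[i]-pl[j];d2=P[i]-P[j]; print(np.linalg.norm(d),np.degrees(np.arctan2(d[1],d[0])),np.linalg.norm(d2),np.degrees(np.arctan2(d2[1],d2[0])))
# plate corners on z=.048 , block tops .04, handle top .108
plt=T((330,190),5.5,[(120,95),(185,83),(287,467),(220,480)])
pls=T((200,170),4,[(640,312),(682,333),(541,514),(494,495)])
for a,b in zip(plt,pls):
    p,e=tri(t,a,s,b); print('plate',p.round(4),round(e,4),onplane(t,*a,.048).round(4),onplane(s,*b,.048).round(4))
ht=T((330,190),5.5,[(182,217),(220,213),(237,290),(197,300)])
hs=T((200,170),4,[(597,318),(620,330),(590,365),(570,350)])
for a,b in zip(ht,hs):
    p,e=tri(t,a,s,b); print('handle',p.round(4),round(e,4),onplane(t,*a,.108).round(4))
bt=T((330,190),5.5,[(85,82),(225,47),(343,488),(198,520)])
for a in bt: print('block',onplane(t,*a,.04).round(4))
print('block mean',np.mean([onplane(t,*a,.04) for a in bt],0))
print(np.mean([onplane(t,*a,.048) for a in plt],0),np.mean([onplane(t,*a,.108) for a in ht],0))
# colour stats
hsv=cv2.cvtColor(t['pixels'],cv2.COLOR_BGR2HSV)
for n,(x,y) in dict(rod=(196,245),plate=(368,265),orange=(368,235),floor=(230,270),rim=(220,215),rimshadow=(200,214)).items(): print(n,hsv[y,x],t['pixels'][y,x])
E
```

```text
tray [0.6075 0.2303 0.0233] 0.0014
tray [ 0.5692 -0.0196  0.0238] 0.0016
tray [0.4106 0.0028 0.0284] 0.0037
tray [0.4484 0.2519 0.0256] 0.002
rim pl [0.6049 0.228  0.032 ]
rim pl [ 0.5681 -0.0209  0.032 ]
rim pl [0.4087 0.0033 0.032 ]
rim pl [0.4468 0.2504 0.032 ]
C [0.50711165 0.11521111 0.032     ] [0.50892073 0.11634608 0.02529449]
0.2516184458081922 81.6001793984949 0.25283038266419644 81.26980713374354
0.2500514610271387 81.22115244626704 0.25203311691245955 81.35749374594369
0.15959402349388824 -8.059761621594426 0.16059143076126528 -7.752976434724903
0.16124657023420788 -8.621990450008543 0.16024234323254846 -8.041077779849628
plate [ 0.6043 -0.2002  0.0444] 0.001 [ 0.6038 -0.2003  0.048 ] [ 0.6011 -0.2022  0.048 ]
plate [ 0.6108 -0.2295  0.0426] 0.0007 [ 0.6092 -0.229   0.048 ] [ 0.607  -0.2329  0.048 ]
plate [ 0.442  -0.2726  0.0439] 0.0051 [ 0.4394 -0.2708  0.048 ] [ 0.4419 -0.2762  0.048 ]
plate [ 0.4353 -0.2429  0.0405] 0.0015 [ 0.4338 -0.2419  0.048 ] [ 0.4317 -0.2476  0.048 ]
handle [ 0.5379 -0.2234  0.1024] 0.0006 [ 0.5371 -0.2233  0.108 ]
handle [ 0.54   -0.2396  0.1029] 0.0005 [ 0.5387 -0.2391  0.108 ]
handle [ 0.5078 -0.2465  0.1015] 0.001 [ 0.5062 -0.2457  0.108 ]
handle [ 0.5047 -0.2307  0.1037] 0.0045 [ 0.5021 -0.2291  0.108 ]
block [ 0.6117 -0.1852  0.04  ]
block [ 0.6276 -0.2475  0.04  ]
block [ 0.4312 -0.2956  0.04  ]
block [ 0.4174 -0.2327  0.04  ]
block mean [ 0.52197932 -0.24024384  0.04      ]
[ 0.52157223 -0.23549998  0.048     ] [ 0.52102183 -0.23426796  0.108     ]
rod [126  12 105] [105 100 101]
plate [160   9 249] [246 240 249]
orange [ 13 175 220] [ 69 135 220]
floor [  0   0 230] [230 230 230]
rim [ 97  30 213] [213 207 188]
rimshadow [116  23  89] [89 82 81]
```

```bash
cat >> h.py <<'E'
from scipy.spatial.transform import Rotation as Rn
TC=np.array([.507,.1152]);TA=np.radians(-8.35)
def totray(p):
    d=np.asarray(p)[:2]-TC; c,s=np.cos(TA),np.sin(TA); return np.array([c*d[0]+s*d[1],-s*d[0]+c*d[1]])
def fromtray(q):
    c,s=np.cos(TA),np.sin(TA); return TC+np.array([c*q[0]-s*q[1],s*q[0]+c*q[1]])
def go(pos,yaw_deg,n,slices=True):
    s=robot.read_state(); p=np.array(s['tool_pos']);R=Rn.from_rotvec(s['orientation'])
    y=np.radians(yaw_deg); Rt=Rn.from_matrix(np.array([[np.cos(y),np.sin(y),0],[np.sin(y),-np.cos(y),0],[0,0,-1]]))
    rv=(R.inv()*Rt).as_rotvec()/n; dp=(np.asarray(pos)-p)/n
    print('t',round(s['t'],2),'pos',p.round(4),'dist',np.linalg.norm(dp*n).round(4),'rot',(rv*n).round(4),'F',s['force'].round(1),'op',round(s['opening'],4),'per-row mm',round(np.linalg.norm(dp)*1000,1))
    for i in range(n):
        sl=R.inv().apply(dp)/.4
        print(' slide',sl.round(4).tolist(),'turn',(rv/.5).round(4).tolist()); R=R*Rn.from_rotvec(rv)
E
python3 - <<'E'
from h import *
t=load('top0')
def T(o,z,p): return [(o[0]+(x+.5)/z-.5,o[1]+(y+.5)/z-.5) for x,y in p]
g=cv2.cvtColor(t['pixels'],cv2.COLOR_BGR2GRAY)
poly=np.array([(181,217),(274,228),(266,279),(173,268)])
m=np.zeros_like(g);cv2.fillConvexPoly(m,poly,255)
b=((g<165)&(m>0)).astype(np.uint8)
n,l,st,ce=cv2.connectedComponentsWithStats(b)
for i in range(1,n):
    if st[i,4]<40: continue
    ys,xs=np.nonzero(l==i); pts=np.array([totray(onplane(t,x,y,.024)) for x,y in zip(xs,ys)])
    c=pts.mean(0);_,_,v=np.linalg.svd(pts-c); k=(pts-c)@v[0]
    print('rod',(c*1000).round(1),'ang',np.degrees(np.arctan2(v[0,1],v[0,0])).round(1),'ends y',(pts[k.argmin()]*1000).round(),(pts[k.argmax()]*1000).round(),st[i,4])
go((.5215,-.2348,.36),103.8,23)
E
```

```text
rod [-0.4 66.2] ang 156.8 ends y [57. 44.] [-55.  87.] 177
rod [ 0.8 38.8] ang 153.6 ends y [54. 12.] [-51.  66.] 178
rod [  3.8 -37.4] ang -155.4 ends y [ 57. -10.] [-50. -62.] 182
rod [  2.8 -64.1] ang -159.9 ends y [ 56. -40.] [-51. -86.] 176
t 0.1 pos [0.2206 0.5577 0.4038] dist 0.8488 rot [-6.000e-04  1.500e-03 -6.176e-01] F [-0.3 -1.  -0.4] op 0.0932 per-row mm 36.9
 slide [-0.0681, 0.0621, 0.0049] turn [-0.0001, 0.0001, -0.0537]
 slide [-0.0697, 0.0603, 0.0049] turn [-0.0001, 0.0001, -0.0537]
 slide [-0.0713, 0.0584, 0.0049] turn [-0.0001, 0.0001, -0.0537]
 slide [-0.0728, 0.0564, 0.0049] turn [-0.0001, 0.0001, -0.0537]
 slide [-0.0743, 0.0544, 0.0049] turn [-0.0001, 0.0001, -0.0537]
 slide [-0.0758, 0.0524, 0.0048] turn [-0.0001, 0.0001, -0.0537]
 slide [-0.0771, 0.0504, 0.0048] turn [-0.0001, 0.0001, -0.0537]
 slide [-0.0785, 0.0483, 0.0048] turn [-0.0001, 0.0001, -0.0537]
 slide [-0.0797, 0.0462, 0.0048] turn [-0.0001, 0.0001, -0.0537]
 slide [-0.081, 0.044, 0.0048] turn [-0.0001, 0.0001, -0.0537]
 slide [-0.0821, 0.0418, 0.0048] turn [-0.0001, 0.0001, -0.0537]
 slide [-0.0832, 0.0396, 0.0048] turn [-0.0001, 0.0001, -0.0537]
 slide [-0.0842, 0.0373, 0.0048] turn [-0.0001, 0.0001, -0.0537]
 slide [-0.0852, 0.0351, 0.0048] turn [-0.0001, 0.0001, -0.0537]
 slide [-0.0861, 0.0328, 0.0048] turn [-0.0001, 0.0001, -0.0537]
 slide [-0.087, 0.0304, 0.0048] turn [-0.0001, 0.0001, -0.0537]
 slide [-0.0878, 0.0281, 0.0048] turn [-0.0001, 0.0001, -0.0537]
 slide [-0.0885, 0.0257, 0.0048] turn [-0.0001, 0.0001, -0.0537]
 slide [-0.0891, 0.0234, 0.0048] turn [-0.0001, 0.0001, -0.0537]
 slide [-0.0897, 0.021, 0.0048] turn [-0.0001, 0.0001, -0.0537]
 slide [-0.0903, 0.0185, 0.0048] turn [-0.0001, 0.0001, -0.0537]
 slide [-0.0907, 0.0161, 0.0048] turn [-0.0001, 0.0001, -0.0537]
 slide [-0.0911, 0.0137, 0.0048] turn [-0.0001, 0.0001, -0.0537]
```

>>> {"name": "arm_command", "arguments": {
  "motion": [
    {"slide": [-0.068, 0.062, 0.005], "turn": [0, 0, -0.054]},
    {"slide": [-0.07, 0.06, 0.005], "turn": [0, 0, -0.054]},
    {"slide": [-0.071, 0.058, 0.005], "turn": [0, 0, -0.054]},
    {"slide": [-0.073, 0.056, 0.005], "turn": [0, 0, -0.054]},
    {"slide": [-0.074, 0.054, 0.005], "turn": [0, 0, -0.054]}
  ],
  "gripper": 100
}}

```text
t: 0.52
tool_pos: [0.2856, 0.3843, 0.394]
orientation: [2.471, 1.94, -0.001]
force: [0.9, 0.3, -0.1]
opening: 0.0933
```

>>> {"name": "arm_command", "arguments": {
  "motion": [
    {"slide": [-0.076, 0.052, 0.005], "turn": [0, 0, -0.054]},
    {"slide": [-0.077, 0.05, 0.005], "turn": [0, 0, -0.054]},
    {"slide": [-0.078, 0.048, 0.005], "turn": [0, 0, -0.054]},
    {"slide": [-0.08, 0.046, 0.005], "turn": [0, 0, -0.054]},
    {"slide": [-0.081, 0.044, 0.005], "turn": [0, 0, -0.054]}
  ]
}}

```text
t: 0.93
tool_pos: [0.3507, 0.2122, 0.3844]
orientation: [-2.335, -2.102, 0.0]
force: [0.7, 0.7, -0.0]
opening: 0.0932
```

>>> {"name": "arm_command", "arguments": {
  "motion": [
    {"slide": [-0.082, 0.042, 0.005], "turn": [0, 0, -0.054]},
    {"slide": [-0.083, 0.04, 0.005], "turn": [0, 0, -0.054]},
    {"slide": [-0.084, 0.037, 0.005], "turn": [0, 0, -0.054]},
    {"slide": [-0.085, 0.035, 0.005], "turn": [0, 0, -0.054]},
    {"slide": [-0.086, 0.033, 0.005], "turn": [0, 0, -0.054]}
  ]
}}

```text
t: 1.35
tool_pos: [0.4166, 0.0402, 0.3745]
orientation: [-2.188, -2.254, -0.0]
force: [0.3, 0.6, -0.2]
opening: 0.0931
```

>>> {"name": "arm_command", "arguments": {
  "motion": [
    {"slide": [-0.087, 0.03, 0.005], "turn": [0, 0, -0.054]},
    {"slide": [-0.088, 0.028, 0.005], "turn": [0, 0, -0.054]},
    {"slide": [-0.088, 0.026, 0.005], "turn": [0, 0, -0.054]},
    {"slide": [-0.089, 0.023, 0.005], "turn": [0, 0, -0.054]},
    {"slide": [-0.09, 0.021, 0.005], "turn": [0, 0, -0.054]}
  ]
}}

```text
t: 1.77
tool_pos: [0.4823, -0.132, 0.3642]
orientation: [-2.031, -2.396, 0.0]
force: [0.6, 1.6, 0.2]
opening: 0.093
```

```bash
python3 - <<'E'
from h import *
go((.5215,-.2348,.36),103.8,5)
E
```

```text
t 1.77 pos [ 0.4823 -0.132   0.3642] dist 0.1101 rot [-0.0003 -0.0004 -0.0767] F [0.6 1.6 0.2] op 0.093 per-row mm 22.0
 slide [-0.0539, 0.011, 0.0021] turn [-0.0001, -0.0001, -0.0307]
 slide [-0.0541, 0.0101, 0.0021] turn [-0.0001, -0.0001, -0.0307]
 slide [-0.0542, 0.0093, 0.0021] turn [-0.0001, -0.0001, -0.0307]
 slide [-0.0544, 0.0085, 0.0021] turn [-0.0001, -0.0001, -0.0307]
 slide [-0.0545, 0.0076, 0.0021] turn [-0.0001, -0.0001, -0.0307]
```

>>> {"name": "arm_command", "arguments": {
  "motion": [
    {"slide": [-0.054, 0.011, 0.002], "turn": [0, 0, -0.031]},
    {"slide": [-0.054, 0.01, 0.002], "turn": [0, 0, -0.031]},
    {"slide": [-0.054, 0.009, 0.002], "turn": [0, 0, -0.031]},
    {"slide": [-0.054, 0.008, 0.002], "turn": [0, 0, -0.031]},
    {"slide": [-0.054, 0.008, 0.002], "turn": [0, 0, -0.031]}
  ]
}}

```text
t: 2.18
tool_pos: [0.5211, -0.2336, 0.3601]
orientation: [-1.937, -2.472, 0.0]
force: [-0.5, -0.5, 0.3]
opening: 0.0932
```

>>> {"name": "arm_command", "arguments": {
  "motion": [
    {"slide": [0, 0, 0.03]},
    {"slide": [0, 0, 0.03]},
    {"slide": [0, 0, 0]},
    {"slide": [0, 0, 0]},
    {"slide": [0, 0, 0]}
  ]
}}

```text
invalid input at $.motion[0]: expected keys slide, turn
```

```bash
python3 - <<'E'
from h import *
go((.5215,-.2348,.245),103.8,5)
c=snap('side','side1');B=cv2.resize(c['pixels'][120:330,240:440],None,fx=3,fy=3,interpolation=cv2.INTER_CUBIC);cv2.imwrite('pics/s1z.png',B)
c=snap('top','top1');B=cv2.resize(c['pixels'][150:300,290:450],None,fx=4,fy=4,interpolation=cv2.INTER_CUBIC);cv2.imwrite('pics/t1z.png',B)
E
```

```text
t 2.18 pos [ 0.5211 -0.2336  0.3601] dist 0.1151 rot [-0.0007 -0.0007  0.0003] F [-0.5 -0.5  0.3] op 0.0932 per-row mm 23.0
 slide [-0.0006, 0.0001, 0.0575] turn [-0.0003, -0.0003, 0.0001]
 slide [-0.0006, 0.0001, 0.0575] turn [-0.0003, -0.0003, 0.0001]
 slide [-0.0006, 0.0001, 0.0575] turn [-0.0003, -0.0003, 0.0001]
 slide [-0.0006, 0.0, 0.0575] turn [-0.0003, -0.0003, 0.0001]
 slide [-0.0006, 0.0, 0.0575] turn [-0.0003, -0.0003, 0.0001]
```

View pics/s1z.png

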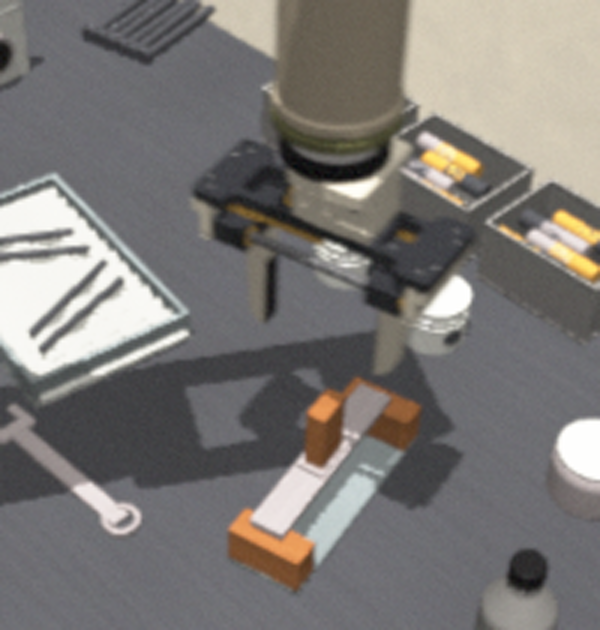

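View pics/t1z.png

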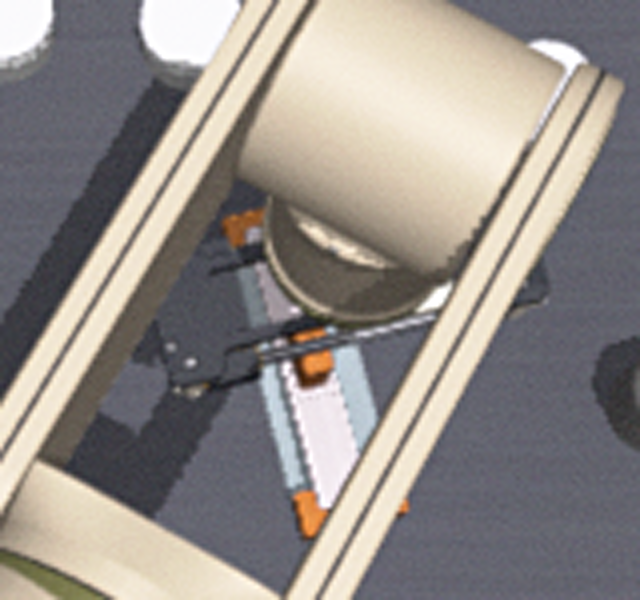

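The side and top views show the open fingers straddling the handle line (handle at about side px (350,262)). I'm descending now.

>>> {"name": "arm_command", "arguments": {
  "motion": [
    {"slide": [-0.001, 0, 0.058], "turn": [0, 0, 0]},
    {"slide": [-0.001, 0, 0.058], "turn": [0, 0, 0]},
    {"slide": [-0.001, 0, 0.058], "turn": [0, 0, 0]},
    {"slide": [0, 0, 0.058], "turn": [0, 0, 0]},
    {"slide": [0, 0, 0.03], "turn": [0, 0, 0]}
  ]
}}

```text
t: 2.7
tool_pos: [0.5201, -0.2324, 0.2525]
orientation: [-1.936, -2.468, 0.001]
force: [-0.5, 0.2, 0.1]
opening: 0.0927
```

>>> {"name": "arm_command", "arguments": {
  "motion": [
    {"slide": [0, 0, 0.014], "turn": [0, 0, 0]},
    {"slide": [0, 0, 0.012], "turn": [0, 0, 0]},
    {"slide": [0, 0, 0], "turn": [0, 0, 0]},
    {"slide": [0, 0, 0], "turn": [0, 0, 0]},
    {"slide": [0, 0, 0], "turn": [0, 0, 0]}
  ]
}}

```text
t: 3.12
tool_pos: [0.522, -0.234, 0.2471]
orientation: [1.937, 2.47, 0.001]
force: [0.2, -0.3, 0.1]
opening: 0.0929
```

```bash
python3 - <<'E'
from h import *
go((.5215,-.2348,.245),103.8,1)
c=snap('side','side2');B=cv2.resize(c['pixels'][200:330,290:440],None,fx=4,fy=4,interpolation=cv2.INTER_CUBIC);cv2.imwrite('pics/s2z.png',B)
E
```

```text
t 3.12 pos [ 0.522  -0.234   0.2471] dist 0.0023 rot [ 0.0017  0.0016 -0.0001] F [ 0.2 -0.3  0.1] op 0.0929 per-row mm 2.3
 slide [-0.0018, -0.0016, 0.0052] turn [0.0034, 0.0032, -0.0002]
```

View pics/s2z.png

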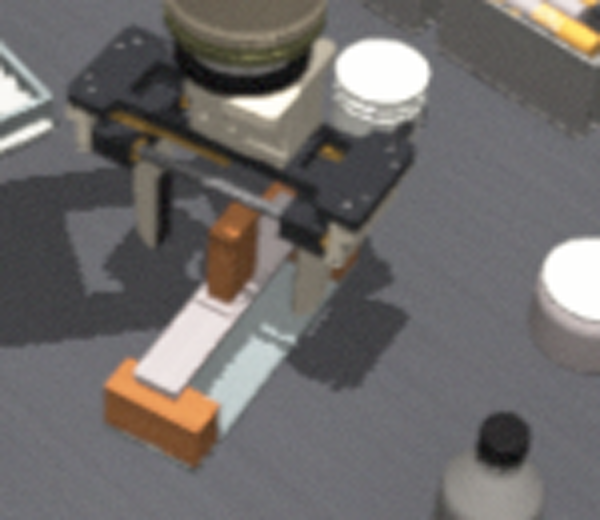

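Both fingers straddle the handle, with the tips above the plate, so I'm closing.

>>> {"name": "arm_command", "arguments": {
  "motion": [
    {"slide": [0, 0, 0], "turn": [0, 0, 0]},
    {"slide": [0, 0, 0], "turn": [0, 0, 0]},
    {"slide": [0, 0, 0], "turn": [0, 0, 0]},
    {"slide": [0, 0, 0], "turn": [0, 0, 0]},
    {"slide": [0, 0, 0], "turn": [0, 0, 0]}
  ],
  "gripper": 0,
  "grip_force": 45
}}

```text
t: 3.58
tool_pos: [0.5214, -0.2337, 0.2456]
orientation: [1.939, 2.472, -0.0]
force: [0.8, -0.4, 0.7]
opening: 0.0641
```

>>> {"name": "arm_command", "arguments": {
  "motion": [
    {"slide": [0, 0, 0], "turn": [0, 0, 0]},
    {"slide": [0, 0, 0], "turn": [0, 0, 0]},
    {"slide": [0, 0, 0], "turn": [0, 0, 0]},
    {"slide": [0, 0, 0], "turn": [0, 0, 0]},
    {"slide": [0, 0, 0], "turn": [0, 0, 0]}
  ]
}}

```text
t: 4.0
tool_pos: [0.5213, -0.2337, 0.2455]
orientation: [-1.939, -2.472, 0.0]
force: [-0.1, 0.2, 0.4]
opening: 0.0314
```

```bash
python3 - <<'E'
from h import *
go((.5215,-.2348,.245),103.8,1)
print(robot.read_state()['tool_pos'])
c=snap('side','side3');B=cv2.resize(c['pixels'][200:330,290:440],None,fx=4,fy=4,interpolation=cv2.INTER_CUBIC);cv2.imwrite('pics/s3z.png',B)
E
```

```text
t 4.0 pos [ 0.5213 -0.2337  0.2455] dist 0.0012 rot [-0.0001 -0.0001 -0.0002] F [-0.1  0.2  0.4] op 0.0314 per-row mm 1.2
 slide [-0.0028, -0.0003, 0.0012] turn [-0.0002, -0.0002, -0.0004]
[ 0.52134382 -0.23368772  0.24547973]
```

View pics/s3z.png

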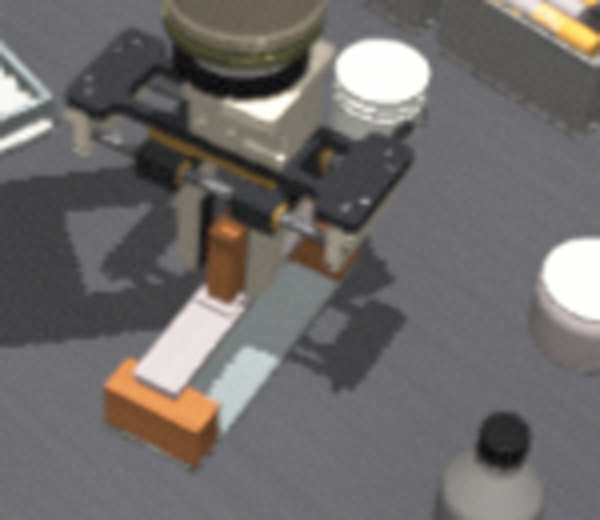

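>>> {"name": "arm_command", "arguments": {
  "motion": [
    {"slide": [0, 0, 0], "turn": [0, 0, 0]},
    {"slide": [0, 0, 0], "turn": [0, 0, 0]},
    {"slide": [0, 0, 0], "turn": [0, 0, 0]},
    {"slide": [0, 0, 0], "turn": [0, 0, 0]},
    {"slide": [0, 0, 0], "turn": [0, 0, 0]}
  ]
}}

```text
t: 4.47
tool_pos: [0.5214, -0.2338, 0.2456]
orientation: [1.938, 2.472, -0.0]
force: [1.2, -0.8, 0.6]
opening: 0.018
```

```bash
python3 - <<'E'
from h import *
go((.5215,-.2348,.245),103.8,1)
print(robot.read_state()['tool_pos'])
c=snap('side','side4');B=cv2.resize(c['pixels'][200:330,290:440],None,fx=4,fy=4,interpolation=cv2.INTER_CUBIC);cv2.imwrite('pics/s4z.png',B)
E
```

```text
t 4.47 pos [ 0.5214 -0.2338  0.2456] dist 0.0012 rot [ 0.0001  0.0002 -0.0001] F [ 1.2 -0.8  0.6] op 0.018 per-row mm 1.2
 slide [-0.0025, -0.0004, 0.0015] turn [0.0002, 0.0005, -0.0003]
[ 0.52139645 -0.23378806  0.24560194]
```

View pics/s4z.png

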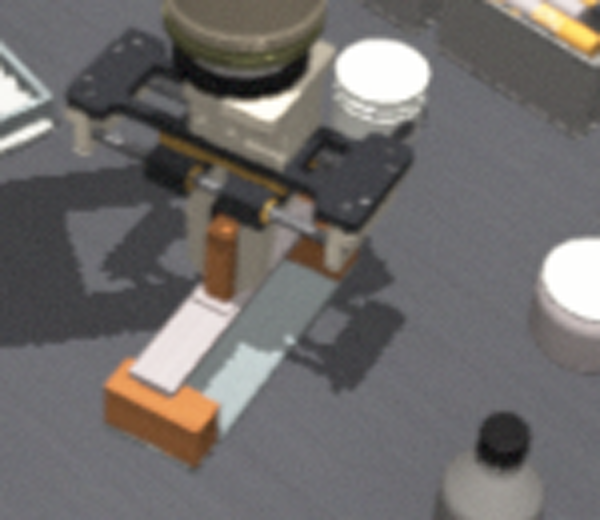

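The opening is 18.0 mm, so the handle is held. Lifting.

>>> {"name": "arm_command", "arguments": {
  "motion": [
    {"slide": [0, 0, -0.02], "turn": [0, 0, 0]},
    {"slide": [0, 0, -0.04], "turn": [0, 0, 0]},
    {"slide": [0, 0, -0.06], "turn": [0, 0, 0]},
    {"slide": [0, 0, -0.06], "turn": [0, 0, 0]},
    {"slide": [0, 0, -0.04], "turn": [0, 0, 0]}
  ]
}}

```text
t: 4.93
tool_pos: [0.5215, -0.2336, 0.336]
orientation: [1.938, 2.471, 0.001]
force: [0.4, -1.0, -2.9]
opening: 0.0175
```

```bash
python3 - <<'E'
from h import *
p=fromtray((0,.108)); print(p)
go((p[0],p[1],.32),81.65,20)
c=snap('side','side5');B=cv2.resize(c['pixels'][150:330,250:440],None,fx=4,fy=3.3,interpolation=cv2.INTER_CUBIC);cv2.imwrite('pics/s5z.png',B)
E
```

```text
[0.52268372 0.22205514]
t 4.93 pos [ 0.5215 -0.2336  0.336 ] dist 0.456 rot [0.0011 0.0004 0.3865] F [ 0.4 -1.  -2.9] op 0.0175 per-row mm 22.8
 slide [0.0553, 0.0137, 0.002] turn [0.0001, 0.0, 0.0386]
 slide [0.0555, 0.0127, 0.002] turn [0.0001, 0.0, 0.0386]
 slide [0.0558, 0.0116, 0.002] turn [0.0001, 0.0, 0.0386]
 slide [0.056, 0.0105, 0.002] turn [0.0001, 0.0, 0.0386]
 slide [0.0562, 0.0094, 0.002] turn [0.0001, 0.0, 0.0386]
 slide [0.0563, 0.0083, 0.002] turn [0.0001, 0.0, 0.0386]
 slide [0.0565, 0.0072, 0.002] turn [0.0001, 0.0, 0.0386]
 slide [0.0566, 0.0061, 0.002] turn [0.0001, 0.0, 0.0386]
 slide [0.0567, 0.0051, 0.002] turn [0.0001, 0.0, 0.0386]
 slide [0.0568, 0.004, 0.002] turn [0.0001, 0.0, 0.0386]
 slide [0.0569, 0.0029, 0.002] turn [0.0001, 0.0, 0.0386]
 slide [0.0569, 0.0018, 0.002] turn [0.0001, 0.0, 0.0386]
 slide [0.057, 0.0007, 0.002] turn [0.0001, 0.0, 0.0386]
 slide [0.057, -0.0004, 0.002] turn [0.0001, 0.0, 0.0386]
 slide [0.0569, -0.0015, 0.002] turn [0.0001, 0.0, 0.0386]
 slide [0.0569, -0.0026, 0.002] turn [0.0001, 0.0, 0.0386]
 slide [0.0568, -0.0037, 0.002] turn [0.0001, 0.0, 0.0386]
 slide [0.0568, -0.0048, 0.002] turn [0.0001, 0.0, 0.0386]
 slide [0.0567, -0.0059, 0.002] turn [0.0001, 0.0, 0.0386]
 slide [0.0565, -0.007, 0.002] turn [0.0001, 0.0, 0.0386]
```

View pics/s5z.png

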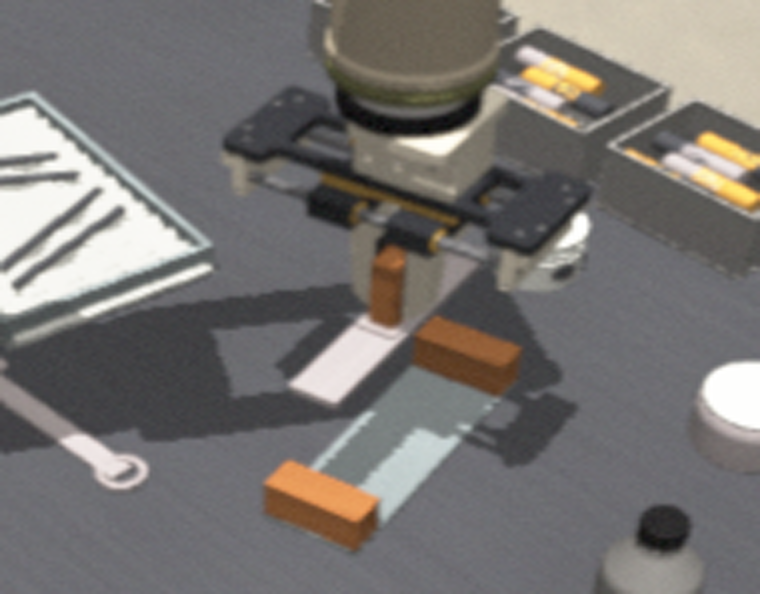

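The rake hangs level in the grip, clear of the stand. Next, over to the tray.

>>> {"name": "arm_command", "arguments": {
  "motion": [
    {"slide": [0.055, 0.014, 0.002], "turn": [0, 0, 0.039]},
    {"slide": [0.056, 0.013, 0.002], "turn": [0, 0, 0.039]},
    {"slide": [0.056, 0.012, 0.002], "turn": [0, 0, 0.039]},
    {"slide": [0.056, 0.01, 0.002], "turn": [0, 0, 0.039]},
    {"slide": [0.056, 0.009, 0.002], "turn": [0, 0, 0.039]}
  ]
}}

```text
t: 5.4
tool_pos: [0.5212, -0.1184, 0.3286]
orientation: [-2.057, -2.372, 0.001]
force: [0.9, -0.1, -2.1]
opening: 0.018
```

>>> {"name": "arm_command", "arguments": {
  "motion": [
    {"slide": [0.056, 0.008, 0.002], "turn": [0, 0, 0.039]},
    {"slide": [0.056, 0.007, 0.002], "turn": [0, 0, 0.039]},
    {"slide": [0.057, 0.006, 0.002], "turn": [0, 0, 0.039]},
    {"slide": [0.057, 0.005, 0.002], "turn": [0, 0, 0.039]},
    {"slide": [0.057, 0.004, 0.002], "turn": [0, 0, 0.038]}
  ]
}}

```text
t: 5.82
tool_pos: [0.5213, -0.0045, 0.3247]
orientation: [-2.17, -2.27, 0.001]
force: [0.3, -0.6, -3.6]
opening: 0.0176
```

>>> {"name": "arm_command", "arguments": {
  "motion": [
    {"slide": [0.057, 0.003, 0.002], "turn": [0, 0, 0.038]},
    {"slide": [0.057, 0.002, 0.002], "turn": [0, 0, 0.038]},
    {"slide": [0.057, 0.001, 0.002], "turn": [0, 0, 0.038]},
    {"slide": [0.057, 0, 0.002], "turn": [0, 0, 0.038]},
    {"slide": [0.057, -0.002, 0.002], "turn": [0, 0, 0.038]}
  ]
}}

```text
t: 6.23
tool_pos: [0.522, 0.1095, 0.3207]
orientation: [-2.275, -2.165, 0.002]
force: [0.5, 0.7, -3.7]
opening: 0.0176
```

>>> {"name": "arm_command", "arguments": {
  "motion": [
    {"slide": [0.057, -0.003, 0.002], "turn": [0, 0, 0.038]},
    {"slide": [0.057, -0.004, 0.002], "turn": [0, 0, 0.038]},
    {"slide": [0.057, -0.005, 0.002], "turn": [0, 0, 0.038]},
    {"slide": [0.057, -0.006, 0.002], "turn": [0, 0, 0.038]},
    {"slide": [0.03, -0.004, 0.001], "turn": [0, 0, 0.038]}
  ]
}}

```text
t: 6.65
tool_pos: [0.5216, 0.2141, 0.3169]
orientation: [-2.374, -2.055, 0.002]
force: [0.2, -0.9, -3.6]
opening: 0.018
```

```bash
python3 - <<'E'
from h import *
p=fromtray((0,.108))
go((p[0],p[1],.29),81.65,5)
E
```

```text
t 6.65 pos [0.5216 0.2141 0.3169] dist 0.0281 rot [-0.0018 -0.0002  0.0022] F [ 0.2 -0.9 -3.6] op 0.018 per-row mm 5.6
 slide [0.004, 0.0, 0.0135] turn [-0.0007, -0.0001, 0.0009]
 slide [0.004, 0.0, 0.0135] turn [-0.0007, -0.0001, 0.0009]
 slide [0.004, -0.0, 0.0135] turn [-0.0007, -0.0001, 0.0009]
 slide [0.004, -0.0, 0.0135] turn [-0.0007, -0.0001, 0.0009]
 slide [0.004, -0.0, 0.0135] turn [-0.0007, -0.0001, 0.0009]
```

>>> {"name": "arm_command", "arguments": {
  "motion": [
    {"slide": [0.004, 0, 0.016], "turn": [-0.001, 0, 0.001]},
    {"slide": [0.004, 0, 0.016], "turn": [-0.001, 0, 0.001]},
    {"slide": [0.004, 0, 0.016], "turn": [-0.001, 0, 0]},
    {"slide": [0.002, 0, 0.016], "turn": [0, 0, 0]},
    {"slide": [0, 0, 0], "turn": [0, 0, 0]}
  ]
}}

```text
t: 7.07
tool_pos: [0.5225, 0.2165, 0.2899]
orientation: [-2.377, -2.054, 0.004]
force: [0.0, -0.5, -2.9]
opening: 0.0176
```

```bash
python3 - <<'E'
from h import *
p=fromtray((0,.108))
go((p[0],p[1],.29),81.65,1)
c=snap('side','side6');B=cv2.resize(c['pixels'][120:270,170:330],None,fx=4.5,fy=4,interpolation=cv2.INTER_CUBIC);cv2.imwrite('pics/s6z.png',B)
c=snap('top','top6');B=cv2.resize(c['pixels'][170:310,140:300],None,fx=4.5,fy=4,interpolation=cv2.INTER_CUBIC);cv2.imwrite('pics/t6z.png',B)
E
```

```text
t 7.07 pos [0.5225 0.2165 0.2899] dist 0.0055 rot [-0.0016  0.0017  0.0003] F [ 0.  -0.5 -2.9] op 0.0176 per-row mm 5.5
 slide [0.0137, -0.0015, -0.0003] turn [-0.0033, 0.0033, 0.0006]
```

View pics/s6z.png

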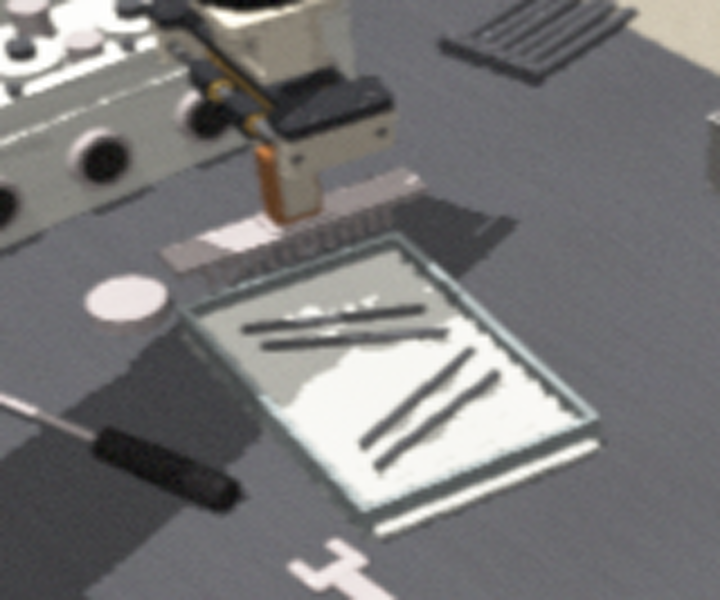

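View pics/t6z.png

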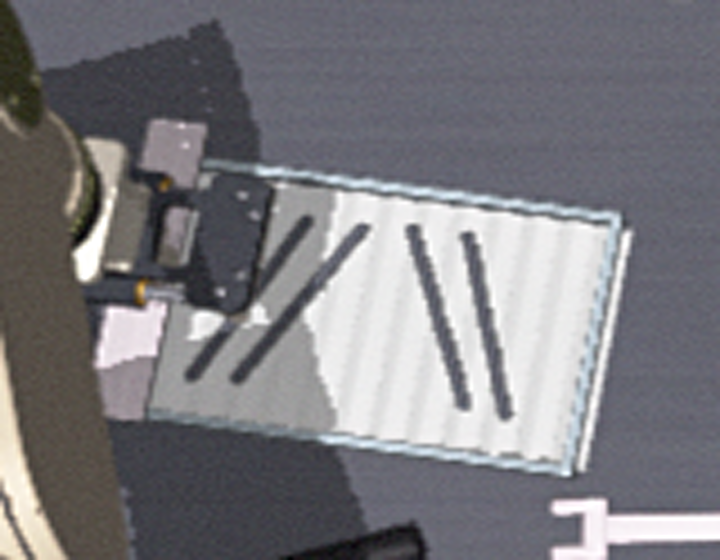

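```bash
python3 - <<'E'
from h import *
t=load('top6')
for p in [(150,118),(207,123),(152,418),(98,418)]:
    q=(140+p[0]/4.5,170+p[1]/4); print(totray(onplane(t,*q,.0925))*1000)
s=load('side6')
for p in [(160,255),(410,170),(427,187),(190,270)]:
    q=(170+p[0]/4.5,120+p[1]/4); print('s',totray(onplane(s,*q,.0925))*1000)
print(totray(robot.read_state()['tool_pos']))
go(list(fromtray((0,.106)))+[.264],81.65,5)
E
```

```text
[ 88.18163908 117.00813069]
[89.48961369 87.07048334]
[-84.70616077  81.23425505]
[-88.65152349 108.33043213]
s [-88.48006893 103.25343164]
s [ 87.56101181 103.94073311]
s [86.19775409 79.61474711]
s [-80.56709352  77.72137792]
[0.00110988 0.10277211]
t 7.17 pos [0.523  0.2167 0.2916] dist 0.0278 rot [0.0002 0.0007 0.0002] F [-0.8 -0.4 -1.9] op 0.0177 per-row mm 5.6
 slide [0.0016, -0.0006, 0.0138] turn [0.0001, 0.0003, 0.0001]
 slide [0.0016, -0.0006, 0.0138] turn [0.0001, 0.0003, 0.0001]
 slide [0.0016, -0.0006, 0.0138] turn [0.0001, 0.0003, 0.0001]
 slide [0.0016, -0.0006, 0.0138] turn [0.0001, 0.0003, 0.0001]
 slide [0.0016, -0.0006, 0.0138] turn [0.0001, 0.0003, 0.0001]
```

>>> {"name": "arm_command", "arguments": {
  "motion": [
    {"slide": [0.003, 0, 0.014], "turn": [0, 0, 0]},
    {"slide": [0.003, 0, 0.014], "turn": [0, 0, 0]},
    {"slide": [0.003, 0, 0.014], "turn": [0, 0, 0]},
    {"slide": [0.003, 0, 0.014], "turn": [0, 0, 0]},
    {"slide": [0.003, 0, 0.014], "turn": [0, 0, 0]}
  ]
}}

```text
t: 7.58
tool_pos: [0.524, 0.2235, 0.2636]
orientation: [2.376, 2.054, 0.001]
force: [-0.5, 0.9, -3.0]
opening: 0.0179
```

```bash
python3 - <<'E'
from h import *
c=snap('side','side7');B=cv2.resize(c['pixels'][150:270,190:320],None,fx=5.5,fy=5,interpolation=cv2.INTER_CUBIC);cv2.imwrite('pics/s7z.png',B)
c=snap('top','top7');B=cv2.resize(c['pixels'][190:310,150:290],None,fx=5,fy=5,interpolation=cv2.INTER_CUBIC);cv2.imwrite('pics/t7z.png',B)
print(totray(robot.read_state()['tool_pos']))
go(list(fromtray((0,.109)))+[.2537],81.65,5)
E
```

```text
[0.00061264 0.10943869]
t 7.68 pos [0.5235 0.2234 0.2627] dist 0.009 rot [-0.0007  0.001   0.0012] F [-0.  -0.7 -3.1] op 0.0181 per-row mm 1.8
 slide [-0.0002, -0.0003, 0.0045] turn [-0.0003, 0.0004, 0.0005]
 slide [-0.0002, -0.0003, 0.0045] turn [-0.0003, 0.0004, 0.0005]
 slide [-0.0002, -0.0003, 0.0045] turn [-0.0003, 0.0004, 0.0005]
 slide [-0.0002, -0.0003, 0.0045] turn [-0.0003, 0.0004, 0.0005]
 slide [-0.0002, -0.0003, 0.0045] turn [-0.0003, 0.0004, 0.0005]
```

View pics/s7z.png

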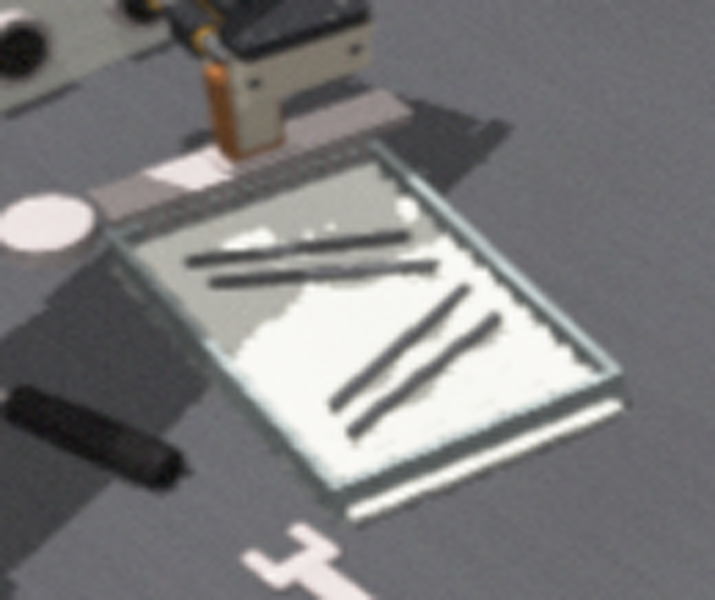

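View pics/t7z.png

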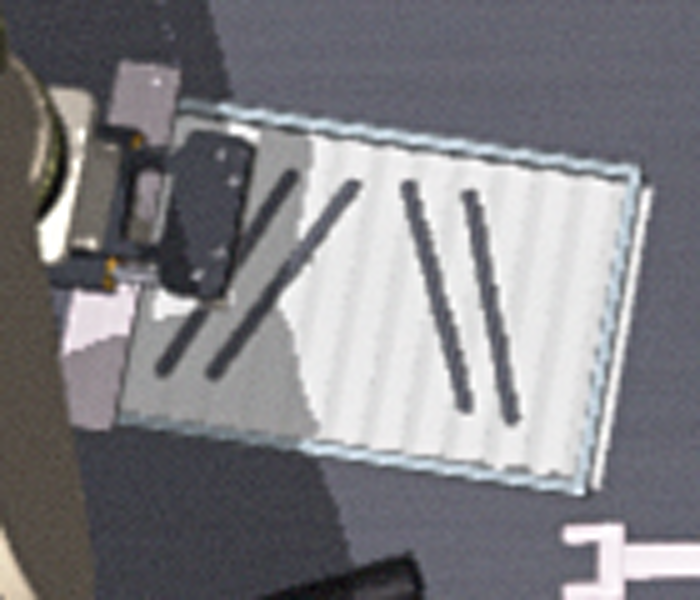

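```bash
python3 - <<'E'
from h import *
t=load('top7');s=load('side7')
zt=.2627-.2315+.034
for p in [(118,61),(181,66),(122,430),(133,300),(175,110)]:
    print(totray(onplane(t,150+p[0]/5,190+p[1]/5,zt))*1000)
for p in [(92,190),(388,90),(410,108),(107,220)]:
    print('s',totray(onplane(s,190+p[0]/5.5,150+p[1]/5,zt))*1000)
# predicted pixel of tray corners & rake plate corners in side zoom
def px(q,z): 
    u=proj(s,list(fromtray(q))+[z]); return ((u-[190,150])*[5.5,5]).round()
for q in [(.081,.126),(-.081,.126),(.081,-.126),(-.081,-.126)]: print('rim',px(q,.032))
for q in [(.088,.1245),(.088,.0945),(-.088,.0945),(-.088,.1245)]: print('plate',px(q,zt))
for q in [(.0655,.1064),(-.0655,.1064)]: print('tip',px(q,zt-.034))
E
```

```text
[ 87.51716636 124.3830881 ]
[89.43791805 94.07121408]
[-86.09798486  87.61189206]
[-25.10290792  94.57243711]
[67.82160049 92.73872485]
s [-82.76005599 118.32656358]
s [ 89.52728343 115.43184326]
s [90.42091429 93.27582107]
s [-88.00672573  89.50282474]
rim [370. 131.]
rim [ 99. 227.]
rim [621. 364.]
rim [331. 484.]
plate [377.  83.]
plate [405. 108.]
plate [103. 215.]
plate [ 77. 188.]
tip [363. 158.]
tip [143. 237.]
```

Both views agree that the rake sits about 108 mm along tray y, ahead of the far rim and about 13 mm clear of the nearest rod. Lowering to 2.2 mm above the crests.

>>> {"name": "arm_command", "arguments": {
  "motion": [
    {"slide": [0, 0, 0.005], "turn": [0, 0, 0]},
    {"slide": [0, 0, 0.005], "turn": [0, 0, 0]},
    {"slide": [0, 0, 0.005], "turn": [0, 0, 0]},
    {"slide": [0, 0, 0.005], "turn": [0, 0, 0]},
    {"slide": [0, 0, 0.002], "turn": [0, 0, 0]}
  ]
}}

```text
t: 8.1
tool_pos: [0.524, 0.2233, 0.2553]
orientation: [2.376, 2.054, 0.001]
force: [-0.5, 0.3, -3.1]
opening: 0.0181
```

```bash
python3 - <<'E'
from h import *
import time
snap('side','side8');print(robot.read_state()['tool_pos'],robot.read_state()['force'])
go(list(fromtray((0,.02)))+[.2537],81.65,20)
print(totray(robot.read_state()['tool_pos']))
E
```

```text
[0.52398585 0.22329409 0.25518351] [-0.59603122 -0.12750592 -2.93397219]
t 8.15 pos [0.524  0.2233 0.2552] dist 0.0894 rot [0.0012 0.0002 0.0009] F [-0.6 -0.1 -2.9] op 0.0177 per-row mm 4.5
 slide [-0.0112, -0.0001, 0.0002] turn [0.0001, 0.0, 0.0001]
 slide [-0.0112, -0.0001, 0.0002] turn [0.0001, 0.0, 0.0001]
 slide [-0.0112, -0.0001, 0.0002] turn [0.0001, 0.0, 0.0001]
 slide [-0.0112, -0.0001, 0.0002] turn [0.0001, 0.0, 0.0001]
 slide [-0.0112, -0.0001, 0.0002] turn [0.0001, 0.0, 0.0001]
 slide [-0.0112, -0.0001, 0.0002] turn [0.0001, 0.0, 0.0001]
 slide [-0.0112, -0.0001, 0.0002] turn [0.0001, 0.0, 0.0001]
 slide [-0.0112, -0.0001, 0.0002] turn [0.0001, 0.0, 0.0001]
 slide [-0.0112, -0.0001, 0.0002] turn [0.0001, 0.0, 0.0001]
 slide [-0.0112, -0.0001, 0.0002] turn [0.0001, 0.0, 0.0001]
 slide [-0.0112, -0.0001, 0.0002] turn [0.0001, 0.0, 0.0001]
 slide [-0.0112, -0.0001, 0.0002] turn [0.0001, 0.0, 0.0001]
 slide [-0.0112, -0.0001, 0.0002] turn [0.0001, 0.0, 0.0001]
 slide [-0.0112, -0.0001, 0.0002] turn [0.0001, 0.0, 0.0001]
 slide [-0.0112, -0.0001, 0.0002] turn [0.0001, 0.0, 0.0001]
 slide [-0.0112, -0.0001, 0.0002] turn [0.0001, 0.0, 0.0001]
 slide [-0.0112, -0.0001, 0.0002] turn [0.0001, 0.0, 0.0001]
 slide [-0.0112, -0.0001, 0.0002] turn [0.0001, 0.0, 0.0001]
 slide [-0.0112, -0.0001, 0.0002] turn [0.0001, 0.0, 0.0001]
 slide [-0.0112, -0.0001, 0.0002] turn [0.0001, 0.0, 0.0001]
[0.0011084  0.10941491]
```

>>> {"name": "arm_command", "arguments": {
  "motion": [
    {"slide": [0, 0, 0.002], "turn": [0, 0, 0]},
    {"slide": [0, 0, 0.0015], "turn": [0, 0, 0]},
    {"slide": [-0.005, 0, 0], "turn": [0, 0, 0]},
    {"slide": [-0.005, 0, 0], "turn": [0, 0, 0]},
    {"slide": [-0.005, 0, 0], "turn": [0, 0, 0]}
  ]
}}

```text
t: 8.57
tool_pos: [0.5232, 0.2172, 0.2542]
orientation: [2.375, 2.054, 0.002]
force: [-1.1, -0.3, -2.8]
opening: 0.0177
```

>>> {"name": "arm_command", "arguments": {
  "motion": [
    {"slide": [-0.006, 0, 0], "turn": [0, 0, 0]},
    {"slide": [-0.006, 0, 0], "turn": [0, 0, 0]},
    {"slide": [-0.006, 0, 0], "turn": [0, 0, 0]},
    {"slide": [-0.006, 0, 0], "turn": [0, 0, 0]},
    {"slide": [-0.006, 0, 0], "turn": [0, 0, 0]}
  ]
}}

```text
t: 8.98
tool_pos: [0.5214, 0.2053, 0.2542]
orientation: [2.376, 2.054, 0.002]
force: [0.2, 0.2, -2.6]
opening: 0.0176
```

```bash
cat > look.py <<'E'
import sys
from h import *
n=sys.argv[1]; tgt=float(sys.argv[2]); k=int(sys.argv[3])
c=snap('side','side'+n);B=cv2.resize(c['pixels'][160:260,200:310],None,fx=5,fy=5,interpolation=cv2.INTER_CUBIC)
c=snap('top','top'+n);A=cv2.resize(c['pixels'][200:300,155:285],None,fx=5,fy=5,interpolation=cv2.INTER_CUBIC)
cv2.imwrite(f'pics/s{n}z.png',B);cv2.imwrite(f'pics/t{n}z.png',A)
s=robot.read_state();print('tray xy',totray(s['tool_pos']).round(4),'tipz',round(s['tool_pos'][2]-.2315,4))
p=fromtray((0,tgt)); go(list(p)+[.2540],81.65,k)
E
python3 look.py 9 .02 15 | head -4
```

```text
tray xy [0.0012 0.0911] tipz 0.0226
t 9.08 pos [0.5215 0.2051 0.2541] dist 0.0711 rot [0.0015 0.0002 0.0006] F [-0.5 -0.4 -3.6] op 0.018 per-row mm 4.7
 slide [-0.0118, -0.0002, 0.0] turn [0.0002, 0.0, 0.0001]
 slide [-0.0118, -0.0002, 0.0] turn [0.0002, 0.0, 0.0001]
```

View pics/s9z.png

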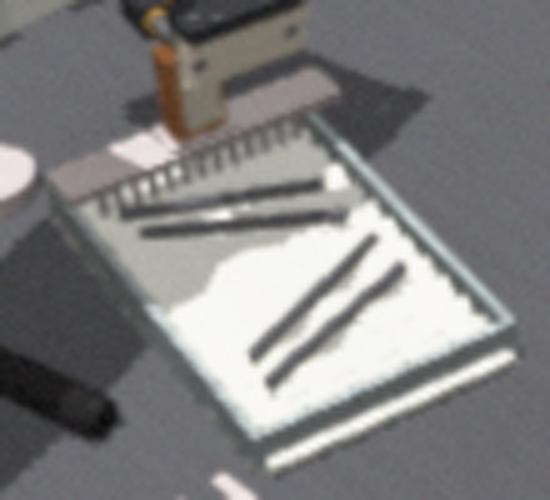

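View pics/t9z.png

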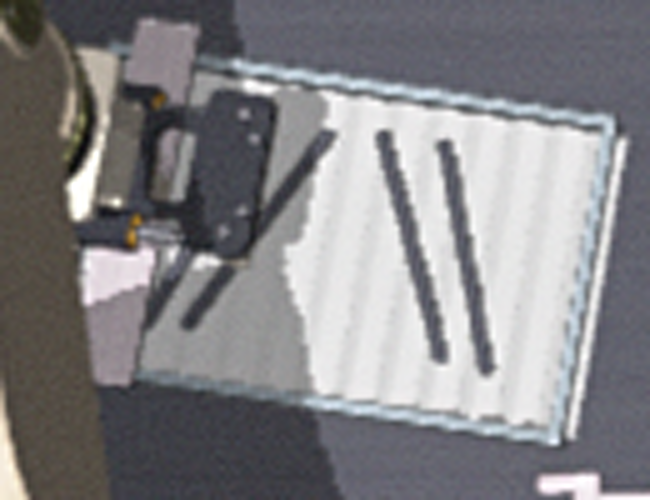

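The tines sit inside the tray, just short of the first rod's near end. Combing on toward -y.

>>> {"name": "arm_command", "arguments": {
  "motion": [
    {"slide": [-0.006, 0, 0], "turn": [0, 0, 0]},
    {"slide": [-0.006, 0, 0], "turn": [0, 0, 0]},
    {"slide": [-0.006, 0, 0], "turn": [0, 0, 0]},
    {"slide": [-0.006, 0, 0], "turn": [0, 0, 0]},
    {"slide": [-0.006, 0, 0], "turn": [0, 0, 0]}
  ]
}}

```text
t: 9.5
tool_pos: [0.5197, 0.1934, 0.2541]
orientation: [2.376, 2.054, 0.001]
force: [-0.4, 0.1, -2.7]
opening: 0.018
```

>>> {"name": "arm_command", "arguments": {
  "motion": [
    {"slide": [-0.006, 0, 0], "turn": [0, 0, 0]},
    {"slide": [-0.006, 0, 0], "turn": [0, 0, 0]},
    {"slide": [-0.006, 0, 0], "turn": [0, 0, 0]},
    {"slide": [-0.006, 0, 0], "turn": [0, 0, 0]},
    {"slide": [-0.006, 0, 0], "turn": [0, 0, 0]}
  ]
}}

```text
t: 9.92
tool_pos: [0.518, 0.1816, 0.2541]
orientation: [2.375, 2.054, 0.002]
force: [-0.1, -0.3, -3.0]
opening: 0.0176
```

```bash
python3 look.py 10 .02 15 | head -3
```

```text
tray xy [0.0013 0.0671] tipz 0.0226
t 10.02 pos [0.518  0.1814 0.2541] dist 0.0471 rot [0.0014 0.0002 0.0006] F [ 0.6 -0.3 -2.8] op 0.0176 per-row mm 3.1
 slide [-0.0079, -0.0002, 0.0] turn [0.0002, 0.0, 0.0001]
```

View pics/s10z.png

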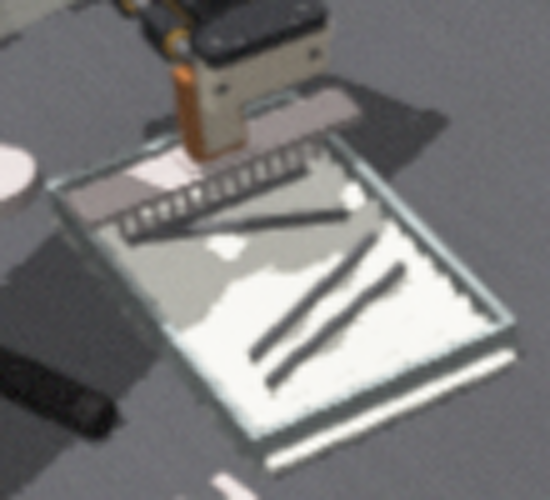

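The first rod has swung round parallel to the teeth, from about zoom px (125,225) to (305,170). Continuing.

>>> {"name": "arm_command", "arguments": {
  "motion": [
    {"slide": [-0.006, 0, 0], "turn": [0, 0, 0]},
    {"slide": [-0.006, 0, 0], "turn": [0, 0, 0]},
    {"slide": [-0.006, 0, 0], "turn": [0, 0, 0]},
    {"slide": [-0.006, 0, 0], "turn": [0, 0, 0]},
    {"slide": [-0.006, 0, 0], "turn": [0, 0, 0]}
  ]
}}

```text
t: 10.43
tool_pos: [0.5162, 0.1697, 0.2541]
orientation: [2.376, 2.054, 0.001]
force: [-0.5, 0.6, -2.6]
opening: 0.0175
```

>>> {"name": "arm_command", "arguments": {
  "motion": [
    {"slide": [-0.006, 0, 0], "turn": [0, 0, 0]},
    {"slide": [-0.006, 0, 0], "turn": [0, 0, 0]},
    {"slide": [-0.006, 0, 0], "turn": [0, 0, 0]},
    {"slide": [-0.006, 0, 0], "turn": [0, 0, 0]},
    {"slide": [-0.006, 0, 0], "turn": [0, 0, 0]}
  ]
}}

```text
t: 10.85
tool_pos: [0.5145, 0.1578, 0.2541]
orientation: [2.375, 2.054, 0.001]
force: [0.3, 0.2, -2.8]
opening: 0.0176
```

```bash
python3 look.py 11 .02 15 | head -3
```

```text
tray xy [0.0013 0.0431] tipz 0.0226
t 10.95 pos [0.5145 0.1577 0.2541] dist 0.0231 rot [0.0014 0.0002 0.0007] F [-0.1 -0.7 -2.9] op 0.018 per-row mm 1.5
 slide [-0.0038, -0.0002, 0.0] turn [0.0002, 0.0, 0.0001]
```

View pics/s11z.png

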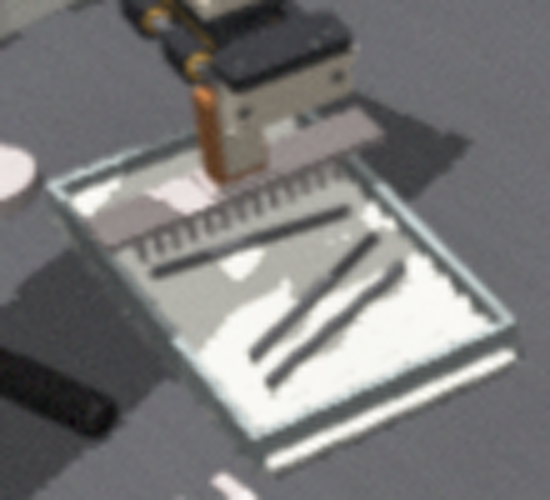

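View pics/t11z.png

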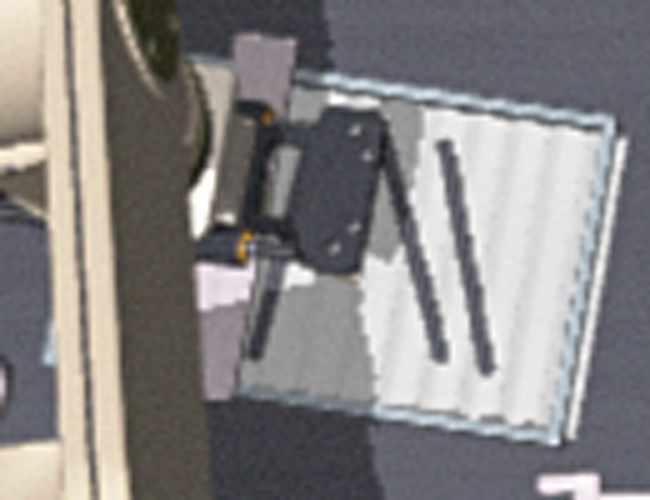

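One rod has already dropped and been passed over, and the second is nearly parallel ahead of the teeth. Continuing.

>>> {"name": "arm_command", "arguments": {
  "motion": [
    {"slide": [-0.006, 0, 0], "turn": [0, 0, 0]},
    {"slide": [-0.006, 0, 0], "turn": [0, 0, 0]},
    {"slide": [-0.006, 0, 0], "turn": [0, 0, 0]},
    {"slide": [-0.006, 0, 0], "turn": [0, 0, 0]},
    {"slide": [-0.006, 0, 0], "turn": [0, 0, 0]}
  ]
}}

```text
t: 11.37
tool_pos: [0.5128, 0.1459, 0.2541]
orientation: [2.375, 2.054, 0.001]
force: [0.7, 0.5, -3.8]
opening: 0.0178
```

>>> {"name": "arm_command", "arguments": {
  "motion": [
    {"slide": [-0.006, 0, 0], "turn": [0, 0, 0]},
    {"slide": [-0.006, 0, 0], "turn": [0, 0, 0]},
    {"slide": [-0.006, 0, 0], "turn": [0, 0, 0]},
    {"slide": [-0.006, 0, 0], "turn": [0, 0, 0]},
    {"slide": [-0.006, 0, 0], "turn": [0, 0, 0]}
  ]
}}

```text
t: 11.78
tool_pos: [0.5111, 0.134, 0.2541]
orientation: [2.375, 2.054, 0.002]
force: [0.3, -0.1, -3.4]
opening: 0.0176
```

```bash
python3 look.py 12 -.02 15 | head -3
```

```text
tray xy [0.0013 0.0191] tipz 0.0226
t 11.88 pos [0.5111 0.1339 0.2541] dist 0.0392 rot [0.0015 0.0001 0.0006] F [-0.7 -0.2 -2.7] op 0.0181 per-row mm 2.6
 slide [-0.0065, -0.0002, 0.0] turn [0.0002, 0.0, 0.0001]
```

View pics/s12z.png

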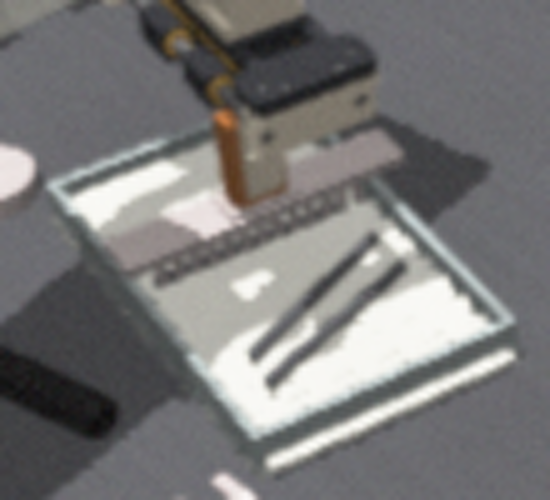

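>>> {"name": "arm_command", "arguments": {
  "motion": [
    {"slide": [-0.006, 0, 0], "turn": [0, 0, 0]},
    {"slide": [-0.006, 0, 0], "turn": [0, 0, 0]},
    {"slide": [-0.006, 0, 0], "turn": [0, 0, 0]},
    {"slide": [-0.006, 0, 0], "turn": [0, 0, 0]},
    {"slide": [-0.006, 0, 0], "turn": [0, 0, 0]}
  ]
}}

```text
t: 12.3
tool_pos: [0.5093, 0.1222, 0.2541]
orientation: [2.375, 2.054, 0.001]
force: [-0.6, 0.7, -2.8]
opening: 0.0182
```

>>> {"name": "arm_command", "arguments": {
  "motion": [
    {"slide": [-0.006, 0, 0], "turn": [0, 0, 0]},
    {"slide": [-0.006, 0, 0], "turn": [0, 0, 0]},
    {"slide": [-0.006, 0, 0], "turn": [0, 0, 0]},
    {"slide": [-0.006, 0, 0], "turn": [0, 0, 0]},
    {"slide": [-0.006, 0, 0], "turn": [0, 0, 0]}
  ]
}}

```text
t: 12.72
tool_pos: [0.5076, 0.1103, 0.2541]
orientation: [2.375, 2.054, 0.002]
force: [-0.7, 0.5, -2.6]
opening: 0.0178
```

```bash
python3 look.py 13 -.02 15 | head -3
```

```text
tray xy [ 0.0013 -0.0049] tipz 0.0226
t 12.82 pos [0.5076 0.1102 0.2541] dist 0.0152 rot [0.0014 0.0001 0.0006] F [-0.4 -0.3 -2.9] op 0.018 per-row mm 1.0
 slide [-0.0025, -0.0002, 0.0] turn [0.0002, 0.0, 0.0001]
```

View pics/s13z.png

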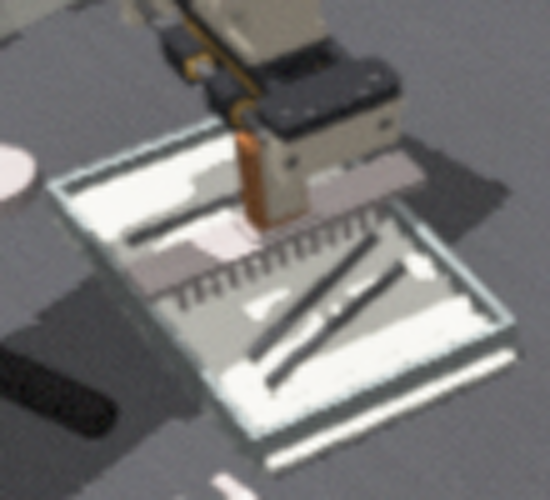

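View pics/t13z.png

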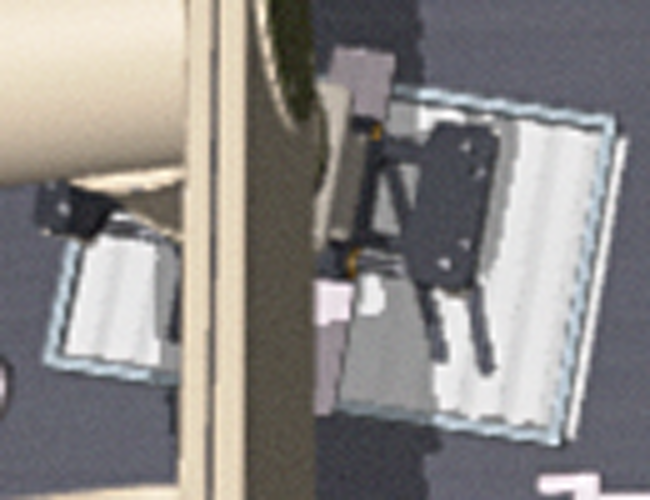

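One rod lies along a groove behind the rake, and the two right-hand rods are still askew ahead. Continuing.

>>> {"name": "arm_command", "arguments": {
  "motion": [
    {"slide": [-0.006, 0, 0], "turn": [0, 0, 0]},
    {"slide": [-0.006, 0, 0], "turn": [0, 0, 0]},
    {"slide": [-0.006, 0, 0], "turn": [0, 0, 0]},
    {"slide": [-0.006, 0, 0], "turn": [0, 0, 0]},
    {"slide": [-0.006, 0, 0], "turn": [0, 0, 0]}
  ]
}}

```text
t: 13.23
tool_pos: [0.5059, 0.0984, 0.2542]
orientation: [2.375, 2.054, 0.002]
force: [-0.5, -0.1, -3.3]
opening: 0.0177
```

>>> {"name": "arm_command", "arguments": {
  "motion": [
    {"slide": [-0.006, 0, 0], "turn": [0, 0, 0]},
    {"slide": [-0.006, 0, 0], "turn": [0, 0, 0]},
    {"slide": [-0.006, 0, 0], "turn": [0, 0, 0]},
    {"slide": [-0.006, 0, 0], "turn": [0, 0, 0]},
    {"slide": [-0.006, 0, 0], "turn": [0, 0, 0]}
  ]
}}

```text
t: 13.65
tool_pos: [0.5041, 0.0866, 0.2541]
orientation: [2.375, 2.054, 0.002]
force: [0.6, -0.1, -2.3]
opening: 0.0179
```

>>> {"name": "arm_command", "arguments": {
  "motion": [
    {"slide": [-0.006, 0, 0], "turn": [0, 0, 0]},
    {"slide": [-0.006, 0, 0], "turn": [0, 0, 0]},
    {"slide": [-0.006, 0, 0], "turn": [0, 0, 0]},
    {"slide": [-0.006, 0, 0], "turn": [0, 0, 0]},
    {"slide": [-0.006, 0, 0], "turn": [0, 0, 0]}
  ]
}}

```text
t: 14.07
tool_pos: [0.5024, 0.0747, 0.2541]
orientation: [2.375, 2.054, 0.001]
force: [-0.7, -0.1, -3.4]
opening: 0.0176
```

```bash
python3 look.py 14 -.06 15 | head -3
```

```text
tray xy [ 0.0013 -0.0409] tipz 0.0226
t 14.17 pos [0.5024 0.0746 0.2541] dist 0.0192 rot [0.0014 0.0002 0.0007] F [ 0.8 -0.1 -2.7] op 0.0178 per-row mm 1.3
 slide [-0.0032, -0.0002, 0.0] turn [0.0002, 0.0, 0.0001]
```

View pics/s14z.png

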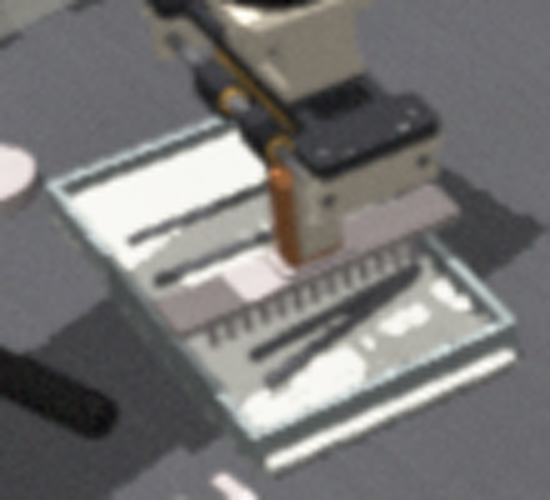

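View pics/t14z.png

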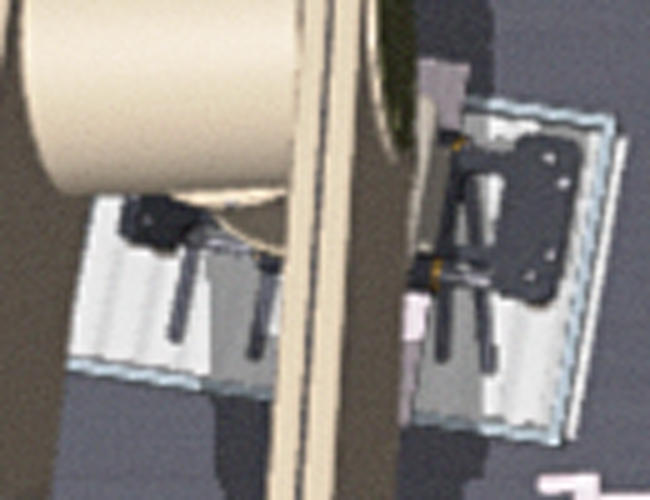

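>>> {"name": "arm_command", "arguments": {
  "motion": [
    {"slide": [-0.006, 0, 0], "turn": [0, 0, 0]},
    {"slide": [-0.006, 0, 0], "turn": [0, 0, 0]},
    {"slide": [-0.006, 0, 0], "turn": [0, 0, 0]},
    {"slide": [-0.006, 0, 0], "turn": [0, 0, 0]},
    {"slide": [-0.006, 0, 0], "turn": [0, 0, 0]}
  ]
}}

```text
t: 14.58
tool_pos: [0.5007, 0.0628, 0.2542]
orientation: [2.375, 2.054, 0.002]
force: [1.2, -0.1, -2.1]
opening: 0.018
```

>>> {"name": "arm_command", "arguments": {
  "motion": [
    {"slide": [-0.006, 0, 0], "turn": [0, 0, 0]},
    {"slide": [-0.006, 0, 0], "turn": [0, 0, 0]},
    {"slide": [-0.006, 0, 0], "turn": [0, 0, 0]},
    {"slide": [-0.006, 0, 0], "turn": [0, 0, 0]},
    {"slide": [-0.006, 0, 0], "turn": [0, 0, 0]}
  ]
}}

```text
t: 15.0
tool_pos: [0.4989, 0.0509, 0.2541]
orientation: [2.375, 2.054, 0.001]
force: [-0.3, -0.5, -2.8]
opening: 0.0178
```

```bash
python3 look.py 15 -.06 15 | head -3
```

```text
tray xy [ 0.0014 -0.0649] tipz 0.0227
t 15.1 pos [0.499  0.0508 0.2542] dist 0.0051 rot [0.0015 0.0001 0.0006] F [ 0.9  0.2 -2.5] op 0.0177 per-row mm 0.3
 slide [0.0008, -0.0002, 0.0] turn [0.0002, 0.0, 0.0001]
```

View pics/s15z.png

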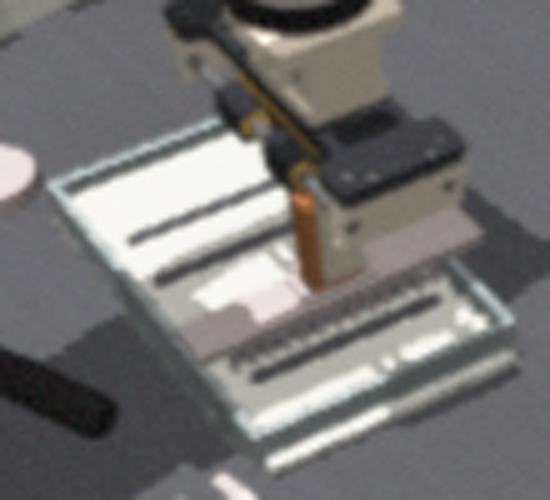

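>>> {"name": "arm_command", "arguments": {
  "motion": [
    {"slide": [-0.006, 0, 0], "turn": [0, 0, 0]},
    {"slide": [-0.006, 0, 0], "turn": [0, 0, 0]},
    {"slide": [-0.006, 0, 0], "turn": [0, 0, 0]},
    {"slide": [-0.006, 0, 0], "turn": [0, 0, 0]},
    {"slide": [-0.006, 0, 0], "turn": [0, 0, 0]}
  ]
}}

```text
t: 15.52
tool_pos: [0.4972, 0.039, 0.2541]
orientation: [2.375, 2.054, 0.001]
force: [-0.3, -0.6, -2.9]
opening: 0.0178
```

>>> {"name": "arm_command", "arguments": {
  "motion": [
    {"slide": [-0.006, 0, 0], "turn": [0, 0, 0]},
    {"slide": [-0.006, 0, 0], "turn": [0, 0, 0]},
    {"slide": [-0.006, 0, 0], "turn": [0, 0, 0]},
    {"slide": [-0.006, 0, 0], "turn": [0, 0, 0]},
    {"slide": [-0.006, 0, 0], "turn": [0, 0, 0]}
  ]
}}

```text
t: 15.93
tool_pos: [0.4955, 0.0272, 0.2541]
orientation: [2.376, 2.054, 0.002]
force: [-0.7, 0.3, -1.9]
opening: 0.0181
```

```bash
python3 look.py 16 -.1 15 | head -3
```

```text
tray xy [ 0.0014 -0.0889] tipz 0.0226
t 16.03 pos [0.4955 0.0271 0.2541] dist 0.0112 rot [0.0015 0.0001 0.0005] F [-0.1  0.  -2.4] op 0.0177 per-row mm 0.7
 slide [-0.0019, -0.0002, 0.0] turn [0.0002, 0.0, 0.0001]
```

View pics/s16z.png

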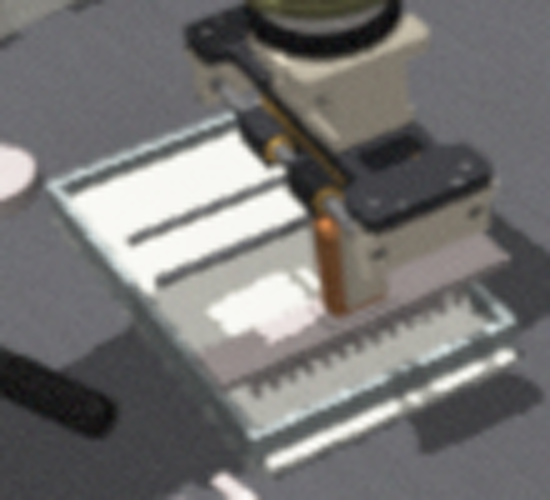

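View pics/t16z.png

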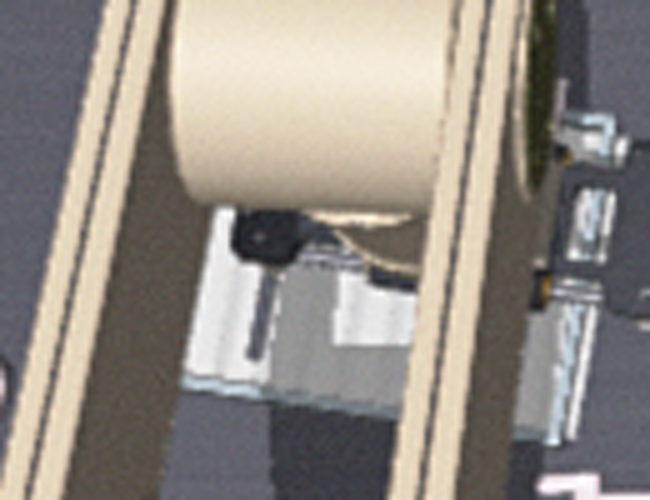

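No rod is left ahead of the tines. I'll lift clear and head toward the stand so both cameras can see the tray.

>>> {"name": "arm_command", "arguments": {
  "motion": [
    {"slide": [0, 0, -0.02], "turn": [0, 0, 0]},
    {"slide": [0, 0, -0.04], "turn": [0, 0, 0]},
    {"slide": [0, 0, -0.06], "turn": [0, 0, 0]},
    {"slide": [0, 0, -0.06], "turn": [0, 0, 0]},
    {"slide": [0, 0, -0.03], "turn": [0, 0, 0]}
  ]
}}

```text
t: 16.45
tool_pos: [0.4962, 0.0275, 0.3419]
orientation: [2.373, 2.053, 0.006]
force: [1.3, -0.3, -3.3]
opening: 0.0178
```

```bash
python3 - <<'E'
from h import *
go((.522,-.240,.335),103.8,15)
E
```

```text
t 16.45 pos [0.4962 0.0275 0.3419] dist 0.2689 rot [ 0.0058  0.0006 -0.3855] F [ 1.3 -0.3 -3.3] op 0.0178 per-row mm 17.9
 slide [-0.0435, 0.0107, 0.0012] turn [0.0008, 0.0001, -0.0514]
 slide [-0.0438, 0.0096, 0.0012] turn [0.0008, 0.0001, -0.0514]
 slide [-0.044, 0.0084, 0.0012] turn [0.0008, 0.0001, -0.0514]
 slide [-0.0442, 0.0073, 0.0012] turn [0.0008, 0.0001, -0.0514]
 slide [-0.0444, 0.0062, 0.0012] turn [0.0008, 0.0001, -0.0514]
 slide [-0.0445, 0.005, 0.0012] turn [0.0008, 0.0001, -0.0514]
 slide [-0.0446, 0.0039, 0.0012] turn [0.0008, 0.0001, -0.0514]
 slide [-0.0447, 0.0027, 0.0012] turn [0.0008, 0.0001, -0.0514]
 slide [-0.0448, 0.0016, 0.0012] turn [0.0008, 0.0001, -0.0514]
 slide [-0.0448, 0.0004, 0.0012] turn [0.0008, 0.0001, -0.0514]
 slide [-0.0448, -0.0007, 0.0012] turn [0.0008, 0.0001, -0.0514]
 slide [-0.0448, -0.0019, 0.0012] turn [0.0008, 0.0001, -0.0514]
 slide [-0.0447, -0.003, 0.0012] turn [0.0008, 0.0001, -0.0514]
 slide [-0.0446, -0.0042, 0.0012] turn [0.0008, 0.0001, -0.0514]
 slide [-0.0445, -0.0053, 0.0012] turn [0.0008, 0.0001, -0.0514]
```

>>> {"name": "arm_command", "arguments": {
  "motion": [
    {"slide": [-0.044, 0.011, 0.001], "turn": [0, 0, -0.051]},
    {"slide": [-0.044, 0.01, 0.001], "turn": [0, 0, -0.051]},
    {"slide": [-0.044, 0.008, 0.001], "turn": [0, 0, -0.051]},
    {"slide": [-0.044, 0.007, 0.001], "turn": [0, 0, -0.051]},
    {"slide": [-0.044, 0.006, 0.001], "turn": [0, 0, -0.051]}
  ]
}}

```text
t: 16.87
tool_pos: [0.5038, -0.0625, 0.3362]
orientation: [2.238, 2.203, 0.002]
force: [0.5, 0.8, -2.5]
opening: 0.018
```

>>> {"name": "arm_command", "arguments": {
  "motion": [
    {"slide": [-0.044, 0.005, 0.001], "turn": [0, 0, -0.051]},
    {"slide": [-0.045, 0.004, 0.001], "turn": [0, 0, -0.051]},
    {"slide": [-0.045, 0.003, 0.001], "turn": [0, 0, -0.051]},
    {"slide": [-0.045, 0.002, 0.001], "turn": [0, 0, -0.051]},
    {"slide": [-0.045, 0, 0.001], "turn": [0, 0, -0.051]}
  ]
}}

```text
t: 17.28
tool_pos: [0.5125, -0.152, 0.3342]
orientation: [2.093, 2.341, 0.001]
force: [-0.6, 0.4, -3.1]
opening: 0.0178
```

```bash
python3 look.py 17 0 1; python3 - <<'E'
from h import *
go((.522,-.240,.335),103.8,5)
E
```

```text
tray xy [ 0.0444 -0.2648] tipz 0.1027
t 17.38 pos [ 0.5125 -0.1533  0.3342] dist 0.2802 rot [0.0016 0.0011 0.2547] F [-0.5  0.3 -2.9] op 0.0177 per-row mm 280.2
 slide [0.6689, 0.059, 0.1997] turn [0.0031, 0.0022, 0.5094]
t 17.38 pos [ 0.5125 -0.1533  0.3342] dist 0.0873 rot [ 0.0013  0.0014 -0.1319] F [-0.5  0.3 -2.9] op 0.0177 per-row mm 17.5
 slide [-0.0436, 0.0, -0.0003] turn [0.0005, 0.0006, -0.0528]
 slide [-0.0436, -0.0011, -0.0004] turn [0.0005, 0.0006, -0.0528]
 slide [-0.0436, -0.0023, -0.0004] turn [0.0005, 0.0006, -0.0528]
 slide [-0.0435, -0.0034, -0.0004] turn [0.0005, 0.0006, -0.0528]
 slide [-0.0434, -0.0046, -0.0004] turn [0.0005, 0.0006, -0.0528]
```

View pics/s17z.png

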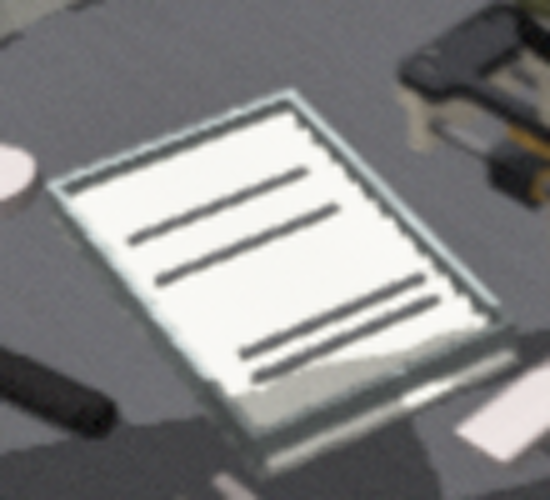

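View pics/t17z.png

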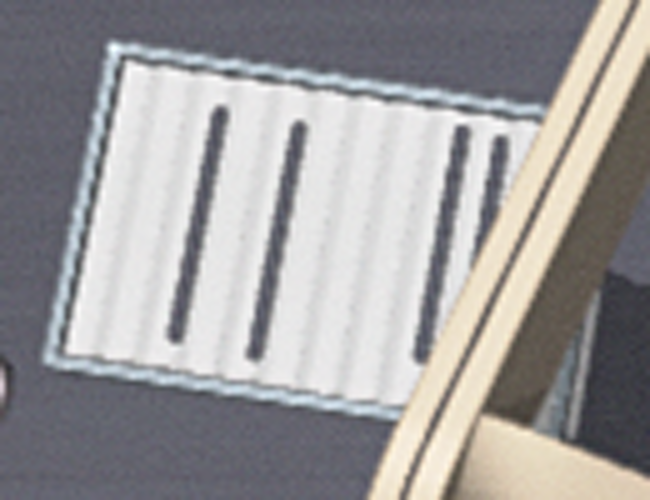

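```bash
cat > rods.py <<'E'
import sys
from h import *
n=sys.argv[1]
for cam in('top','side'):
    t=load(cam+n); g=cv2.cvtColor(t['pixels'],cv2.COLOR_BGR2GRAY)
    m=np.zeros_like(g)
    off=np.array([0,0]) if cam=='top' else np.array([1.5,1.7])
    poly=np.array([proj(t,list(fromtray(q))+[.02])+off for q in [(.068,.11),(.068,-.105),(-.068,-.105),(-.068,.11)]]).round().astype(np.int32)
    cv2.fillConvexPoly(m,poly,255); b=((g<(165 if cam=='top' else 150))&(m>0)).astype(np.uint8)
    N,l,st,ce=cv2.connectedComponentsWithStats(b)
    for i in range(1,N):
        if st[i,4]<60: continue
        ys,xs=np.nonzero(l==i); pts=np.array([totray(onplane(t,x,y,.0157)) for x,y in zip(xs,ys)])
        c=pts.mean(0);_,_,v=np.linalg.svd(pts-c);v=v[0]*np.sign(v[0,0])
        print(cam,'rod',(c*1000).round(1),'ang rad',np.arctan2(v[1],v[0]).round(3),'len',np.ptp((pts-c)@v).round(3),st[i,4])
E
python3 rods.py 17
```

```text
top rod [-0.  70.1] ang rad -0.009 len 0.118 165
top rod [-2.9 30.2] ang rad -0.007 len 0.119 163
top rod [  7.9 -49.9] ang rad -0.005 len 0.118 162
top rod [ 35.4 -69.7] ang rad -0.041 len 0.066 80
top rod [  2.2 -84.2] ang rad -0.277 len 0.143 98
top rod [-40.5 -97.9] ang rad -0.145 len 0.08 170
side rod [-3.1 66.4] ang rad -0.006 len 0.111 61
side rod [-4.1 26.4] ang rad -0.004 len 0.114 66
side rod [  5.  -53.6] ang rad -0.006 len 0.115 76
side rod [  0.4 -73.7] ang rad 0.004 len 0.111 82
```

All four rods measure at groove bottoms (y = 70, 30, -50 and -70 mm), within 0.01 rad of the groove axis. Back to the stand.

>>> {"name": "arm_command", "arguments": {
  "motion": [
    {"slide": [-0.044, 0, 0], "turn": [0, 0, -0.053]},
    {"slide": [-0.044, -0.001, 0], "turn": [0, 0, -0.053]},
    {"slide": [-0.044, -0.002, 0], "turn": [0, 0, -0.053]},
    {"slide": [-0.043, -0.003, 0], "turn": [0, 0, -0.053]},
    {"slide": [-0.043, -0.004, 0], "turn": [0, 0, -0.053]}
  ]
}}

```text
t: 17.8
tool_pos: [0.5229, -0.238, 0.3342]
orientation: [1.934, 2.475, 0.002]
force: [1.2, -0.7, -2.7]
opening: 0.0181
```

>>> {"name": "arm_command", "arguments": {
  "motion": [
    {"slide": [0, 0, 0], "turn": [0, 0, 0]},
    {"slide": [0, 0, 0], "turn": [0, 0, 0]},
    {"slide": [0, 0, 0], "turn": [0, 0, 0]},
    {"slide": [0, 0, 0], "turn": [0, 0, 0]},
    {"slide": [0, 0, 0], "turn": [0, 0, 0]}
  ]
}}

```text
t: 18.22
tool_pos: [0.5228, -0.237, 0.3342]
orientation: [1.935, 2.474, 0.001]
force: [0.5, -0.5, -2.6]
opening: 0.0179
```

```bash
python3 - <<'E'
from h import *
go((.522,-.239,.27),103.8,5)
E
```

```text
t 18.22 pos [ 0.5228 -0.237   0.3342] dist 0.0643 rot [0.0014 0.0003 0.0025] F [ 0.5 -0.5 -2.6] op 0.0179 per-row mm 12.9
 slide [-0.0009, -0.0007, 0.0321] turn [0.0006, 0.0001, 0.001]
 slide [-0.0009, -0.0006, 0.0321] turn [0.0006, 0.0001, 0.001]
 slide [-0.0009, -0.0006, 0.0321] turn [0.0006, 0.0001, 0.001]
 slide [-0.0009, -0.0006, 0.0321] turn [0.0006, 0.0001, 0.001]
 slide [-0.0009, -0.0006, 0.0321] turn [0.0006, 0.0001, 0.001]
```

>>> {"name": "arm_command", "arguments": {
  "motion": [
    {"slide": [-0.001, -0.001, 0.032], "turn": [0.001, 0, 0.001]},
    {"slide": [-0.001, -0.001, 0.032], "turn": [0.001, 0, 0.001]},
    {"slide": [-0.001, 0, 0.032], "turn": [0, 0, 0.001]},
    {"slide": [-0.001, 0, 0.032], "turn": [0, 0, 0.001]},
    {"slide": [0, 0, 0.02], "turn": [0, 0, 0]}
  ]
}}

```text
t: 18.63
tool_pos: [0.5215, -0.2393, 0.2717]
orientation: [-1.937, -2.47, 0.001]
force: [-1.1, 0.3, -3.6]
opening: 0.018
```

```bash
python3 - <<'E'
from h import *
c=snap('side','side18');B=cv2.resize(c['pixels'][200:330,290:440],None,fx=4,fy=4,interpolation=cv2.INTER_CUBIC);cv2.imwrite('pics/s18z.png',B)
go((.522,-.239,.2455),103.8,5)
E
```

```text
t 18.68 pos [ 0.5211 -0.2391  0.2705] dist 0.025 rot [-0.0037 -0.0033 -0.0003] F [-1.4  0.8 -4.1] op 0.0179 per-row mm 5.0
 slide [-0.0001, 0.0005, 0.0125] turn [-0.0015, -0.0013, -0.0001]
 slide [-0.0001, 0.0005, 0.0125] turn [-0.0015, -0.0013, -0.0001]
 slide [-0.0001, 0.0005, 0.0125] turn [-0.0015, -0.0013, -0.0001]
 slide [-0.0001, 0.0005, 0.0125] turn [-0.0015, -0.0013, -0.0001]
 slide [-0.0001, 0.0005, 0.0125] turn [-0.0015, -0.0013, -0.0001]
```

View pics/s18z.png

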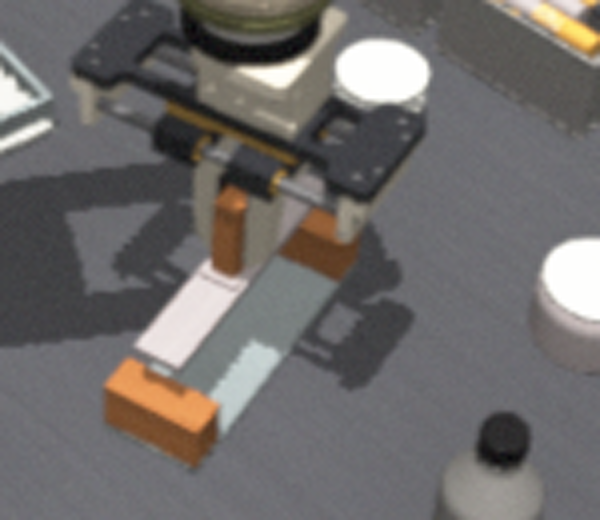

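The teeth hang between the blocks with the plate ends above them. Lowering the last 25 mm.

>>> {"name": "arm_command", "arguments": {
  "motion": [
    {"slide": [0, 0, 0.014], "turn": [0, 0, 0]},
    {"slide": [0, 0, 0.014], "turn": [0, 0, 0]},
    {"slide": [0, 0, 0.014], "turn": [0, 0, 0]},
    {"slide": [0, 0, 0.009], "turn": [0, 0, 0]},
    {"slide": [0, 0, 0.005], "turn": [0, 0, 0]}
  ]
}}

```text
t: 19.1
tool_pos: [0.5223, -0.2397, 0.2522]
orientation: [1.938, 2.472, -0.0]
force: [-0.1, 0.7, -3.2]
opening: 0.0181
```

>>> {"name": "arm_command", "arguments": {
  "motion": [
    {"slide": [0, 0, 0], "turn": [0, 0, 0]},
    {"slide": [0, 0, 0], "turn": [0, 0, 0]},
    {"slide": [0, 0, 0], "turn": [0, 0, 0]},
    {"slide": [0, 0, 0], "turn": [0, 0, 0]},
    {"slide": [0, 0, 0], "turn": [0, 0, 0]}
  ]
}}

```text
t: 19.52
tool_pos: [0.5225, -0.2398, 0.253]
orientation: [1.938, 2.471, 0.0]
force: [0.8, 0.6, -3.1]
opening: 0.0176
```

```bash
python3 - <<'E'
from h import *
go((.522,-.239,.2455),103.8,5)
E
```

```text
t 19.52 pos [ 0.5225 -0.2398  0.253 ] dist 0.0076 rot [ 0.0008  0.001  -0.0001] F [ 0.8  0.6 -3.1] op 0.0176 per-row mm 1.5
 slide [0.0005, -0.0001, 0.0038] turn [0.0003, 0.0004, -0.0001]
 slide [0.0005, -0.0001, 0.0038] turn [0.0003, 0.0004, -0.0001]
 slide [0.0005, -0.0001, 0.0038] turn [0.0003, 0.0004, -0.0001]
 slide [0.0005, -0.0001, 0.0038] turn [0.0003, 0.0004, -0.0001]
 slide [0.0005, -0.0001, 0.0038] turn [0.0003, 0.0004, -0.0001]
```

>>> {"name": "arm_command", "arguments": {
  "motion": [
    {"slide": [0, 0, 0.006], "turn": [0, 0, 0]},
    {"slide": [0, 0, 0.006], "turn": [0, 0, 0]},
    {"slide": [0, 0, 0.005], "turn": [0, 0, 0]},
    {"slide": [0, 0, 0], "turn": [0, 0, 0]},
    {"slide": [0, 0, 0], "turn": [0, 0, 0]}
  ]
}}

```text
t: 19.93
tool_pos: [0.5223, -0.2397, 0.2456]
orientation: [1.938, 2.472, -0.0]
force: [-0.7, 0.2, -3.1]
opening: 0.018
```

```bash
python3 - <<'E'
from h import *
snap('side','side19a')
go((.522,-.239,.2455),103.8,1)
E
```

```text
t 19.98 pos [ 0.5223 -0.2397  0.2456] dist 0.0008 rot [ 0.0001  0.0002 -0.0001] F [-0.2  0.1 -3.5] op 0.0178 per-row mm 0.8
 slide [0.0018, -0.0003, 0.0002] turn [0.0002, 0.0005, -0.0002]
```

>>> {"name": "arm_command", "arguments": {
  "motion": [
    {"slide": [0, 0, 0.001], "turn": [0, 0, 0]},
    {"slide": [0, 0, 0.001], "turn": [0, 0, 0]},
    {"slide": [0, 0, 0], "turn": [0, 0, 0]},
    {"slide": [0, 0, 0], "turn": [0, 0, 0]},
    {"slide": [0, 0, 0], "turn": [0, 0, 0]}
  ]
}}

```text
t: 20.4
tool_pos: [0.5224, -0.2397, 0.2455]
orientation: [1.938, 2.472, -0.0]
force: [-4.4, 2.1, 5.5]
opening: 0.0182
```

```bash
python3 - <<'E'
from h import *
c=snap('side','side19');B=cv2.resize(c['pixels'][200:330,290:440],None,fx=4,fy=4,interpolation=cv2.INTER_CUBIC);cv2.imwrite('pics/s19z.png',B)
go((.522,-.239,.2455),103.8,1)
E
```

```text
t 20.45 pos [ 0.5224 -0.2397  0.2456] dist 0.0008 rot [ 0.0004  0.0006 -0.0001] F [-4.2  1.5  5.5] op 0.0174 per-row mm 0.8
 slide [0.002, -0.0005, 0.0002] turn [0.0008, 0.0012, -0.0002]
```

View pics/s19z.png

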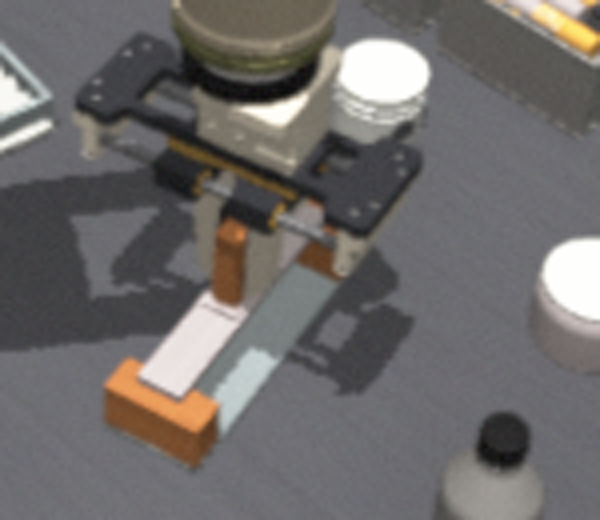

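The plate rests on the blocks: vertical force has gone from -3 N to +5.5 N at the pick height. Releasing.

>>> {"name": "arm_command", "arguments": {
  "motion": [
    {"slide": [0, 0, 0], "turn": [0, 0, 0]},
    {"slide": [0, 0, 0], "turn": [0, 0, 0]},
    {"slide": [0, 0, 0], "turn": [0, 0, 0]},
    {"slide": [0, 0, 0], "turn": [0, 0, 0]},
    {"slide": [0, 0, 0], "turn": [0, 0, 0]}
  ],
  "gripper": 80
}}

```text
t: 20.87
tool_pos: [0.5224, -0.2398, 0.245]
orientation: [1.938, 2.471, -0.0]
force: [-0.5, -0.2, -0.3]
opening: 0.0465
```

>>> {"name": "arm_command", "arguments": {
  "motion": [
    {"slide": [0, 0, 0], "turn": [0, 0, 0]},
    {"slide": [0, 0, 0], "turn": [0, 0, 0]},
    {"slide": [0, 0, 0], "turn": [0, 0, 0]},
    {"slide": [0, 0, 0], "turn": [0, 0, 0]},
    {"slide": [0, 0, 0], "turn": [0, 0, 0]}
  ]
}}

```text
t: 21.28
tool_pos: [0.5224, -0.2398, 0.245]
orientation: [1.938, 2.472, -0.0]
force: [-0.7, -0.4, 0.2]
opening: 0.0738
```

>>> {"name": "arm_command", "arguments": {
  "motion": [
    {"slide": [0, 0, -0.02], "turn": [0, 0, 0]},
    {"slide": [0, 0, -0.04], "turn": [0, 0, 0]},
    {"slide": [0, 0, -0.06], "turn": [0, 0, 0]},
    {"slide": [0, 0, -0.06], "turn": [0, 0, 0]},
    {"slide": [0, 0, -0.06], "turn": [0, 0, 0]}
  ]
}}

```text
t: 21.7
tool_pos: [0.5222, -0.2397, 0.3426]
orientation: [1.938, 2.472, -0.0]
force: [0.0, 0.4, -0.2]
opening: 0.0745
```

>>> {"name": "arm_command", "arguments": {
  "motion": [
    {"slide": [-0.06, -0.07, -0.03], "turn": [0, 0, 0]},
    {"slide": [-0.06, -0.07, -0.03], "turn": [0, 0, 0]},
    {"slide": [-0.06, -0.07, -0.03], "turn": [0, 0, 0]},
    {"slide": [-0.06, -0.07, 0], "turn": [0, 0, 0]},
    {"slide": [0, 0, 0], "turn": [0, 0, 0]}
  ]
}}

```text
t: 22.12
tool_pos: [0.4333, -0.3641, 0.3792]
orientation: [1.942, 2.465, -0.005]
force: [0.1, 0.3, -0.6]
opening: 0.0743
```

```bash
python3 look.py 20 0 1 |head -2; python3 rods.py 20; python3 - <<'E'
from h import *
c=load('top20');cv2.imwrite('pics/t20f.png',c['pixels']);B=cv2.resize(load('side20')['pixels'][200:330,290:440],None,fx=4,fy=4,interpolation=cv2.INTER_CUBIC);cv2.imwrite('pics/s20s.png',B)
E
```

```text
tray xy [-0.0016 -0.4812] tipz 0.1463
t 22.22 pos [ 0.4356 -0.3607  0.3778] dist 0.4969 rot [0.0012 0.0009 0.3834] F [ 0.1  0.3 -0.8] op 0.0743 per-row mm 496.9
top rod [ 0.2 70.1] ang rad -0.01 len 0.118 163
top rod [-1.9 30.2] ang rad -0.007 len 0.119 165
top rod [  8.1 -50. ] ang rad -0.007 len 0.118 164
top rod [  6.4 -69.9] ang rad -0.009 len 0.118 162
side rod [-3.1 66.4] ang rad -0.006 len 0.111 61
side rod [-3.5 26.4] ang rad -0.002 len 0.114 67
side rod [  5.  -53.6] ang rad -0.006 len 0.115 76
side rod [  3.  -73.5] ang rad -0.007 len 0.111 77
```

View pics/t20f.png

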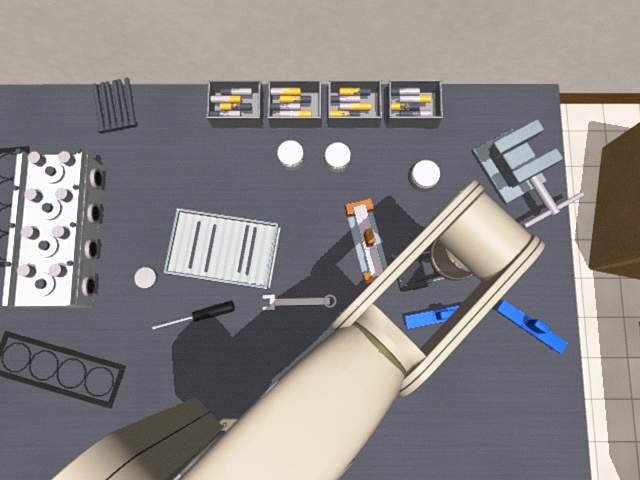

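View pics/s20s.png

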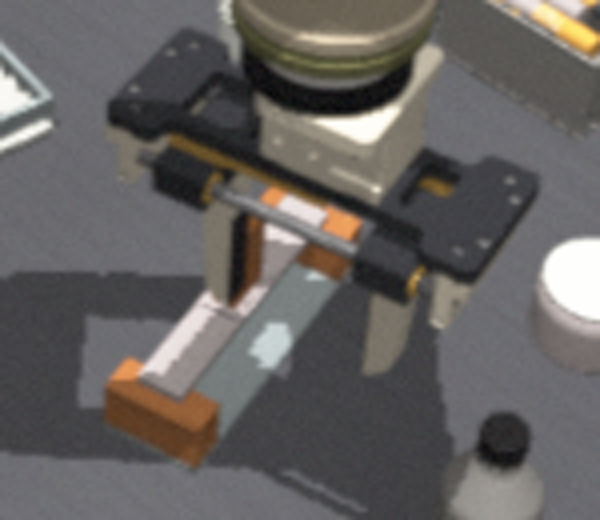

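>>> {"name": "arm_command", "arguments": {
  "motion": [
    {"slide": [0, 0, -0.05], "turn": [0, 0, 0]},
    {"slide": [-0.05, 0, -0.05], "turn": [0, 0, 0]},
    {"slide": [-0.05, 0, 0], "turn": [0, 0, 0]},
    {"slide": [0, 0, 0], "turn": [0, 0, 0]},
    {"slide": [0, 0, 0], "turn": [0, 0, 0]}
  ]
}}

```text
t: 22.63
tool_pos: [0.4467, -0.3978, 0.4167]
orientation: [-1.938, -2.473, -0.001]
force: [-0.1, -0.3, -0.4]
opening: 0.0743
```

```bash
python3 - <<'E'
from h import *
c=snap('side','side21');cv2.imwrite('pics/s21z.png',cv2.resize(c['pixels'][200:380,290:450],None,fx=3.3,fy=3.3,interpolation=cv2.INTER_CUBIC))
c=snap('top','top21');cv2.imwrite('pics/t21z.png',cv2.resize(c['pixels'][190:295,330:410],None,fx=5.5,fy=5.5,interpolation=cv2.INTER_CUBIC))
E
```

```text
(no output)
```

View pics/s21z.png

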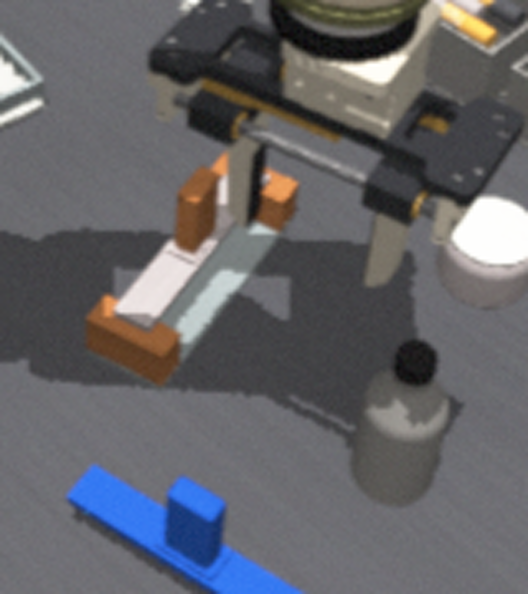

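View pics/t21z.png

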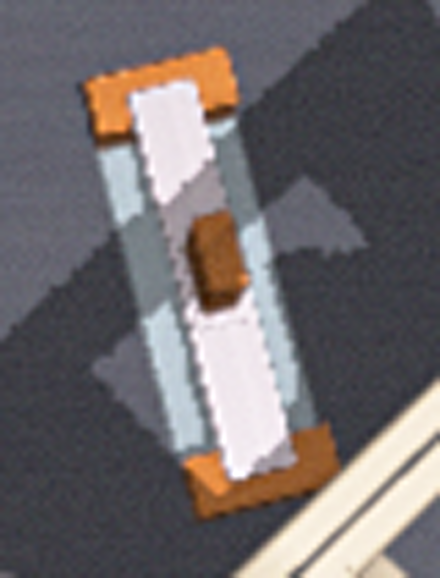

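The rake lies flat and central on the blocks, the bottle is still standing, and the gripper is clear. Handing in.

```bash
python3 -c "
from plant import robot
print(robot.close_job())"
```

```text
the job is handed in; nothing more can be done
None
```

I combed the tray in one slow pass, with the tooth tips about 2.6 mm above the crests. I then set the rake back on its stand, let go, moved the arm clear and handed the job in at about 23 s. The hand-in reports no verdict.

**Rods:** In the top view all four lie in separate grooves, at tray y = 70, 30, -50 and -70 mm, within 0.01 rad of the groove axis. I judged that they are down from those groove-centred positions; I did not measure their heights directly.

**Rake:** It rests flat and close to the middle of both blocks. The plate touched down at the same arm height as when I picked it up, which puts the tips about 14 mm above the bench.

**Camera disagreement:** The side view put the rods about 4 mm lower in y, at 66, 26, -54 and -74 mm, and its heights came out 4–7 mm low from the start. I took this as a calibration offset, because it was about the same for every rod.

**Other things on the bench:** I saw no bystander move in the last pictures, but I did not measure their positions. The arm partly blocked the final top view; the bottle shows upright in the side view.

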